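# Scoop the nut stock onto the counting scale

## Task

Draw the slide-in front panel straight up out of the stock tray and lay it flat on the counter, clear of the tray. Then with the scoop carry all the brass nuts from the tray to the steel pan of the counting scale, in as many scoopfuls as it takes; do not pick nuts out of the tray with the fingers, though one that spills outside the tray may be picked up by hand. Stand the scoop back upright on the counter, clear of the tray, and when all the nuts are in the pan press the scale's round button fully down and let it come up again, leaving the other goods on the counter where they are.

Things in the scene. Friction and masses are not known exactly. Their poses are not given: they have to be found in the camera images.
- stock_tray: Grey open-topped tray fixed to the counter, 150 mm (its x) by 80 mm (y; 92 mm at the front), 40 mm high. Origin: centre of its underside. Front, closed by the panel only, at -x, roughly toward the robot. Inner back face at x = +71 mm, inner sides at y = +-36 mm. The back corners are cut at 45 degrees by filler blocks of 9 mm leg.
- tray_floor (a point): Centre of the tray's inner floor, 3 mm above the counter. Two upright slots, open at the top, stand at its front, one at each side: 10 mm wide, centred at x = -66 mm, reaching from y = +-36 mm out to +-42 mm. The open front is 72 mm wide.
- front_panel: Loose aluminium plate, 5 mm thick (its x), 78 mm wide (y), 70 mm high (z), 90 g, standing on the tray floor in the slots, top 73 mm above the counter. A black grip bead, 10 mm thick and 50 mm long, covers the top 14 mm at the middle. Origin: middle of the bottom edge; z to the top edge. It must rise about 40 mm to leave the slots.
- panel_mid (a point): Centre of the front panel's plate, 35 mm above its bottom edge.
- scoop: Aluminium hand scoop, 200 g, standing on its floor on the counter. Origin: underside of the pan, 40 mm behind the lip; x out of the mouth, z up. Floor 63 mm wide, 2 mm thick from x = -46 mm, thinning to a knife edge at the lip x = +40 mm (the last 10 mm taper to 46 mm width). Side walls 1.5 mm thick, 26 mm high at the rear, sloping to nothing at x = +18 mm; rear wall at -46 mm.
- scoop_grip (a point): Point to grip on the scoop's black handle axis, at (-76, 0, 66) mm in the scoop's frame. The handle, 16 mm wide (y) and 14 mm thick, rises from the rear wall at (-47, 0, 16) mm to (-103, 0, 113) mm, leaning back 30 degrees from vertical.
- scoop_lip (a point): Middle of the scoop's lip, at (40, 0, 0) mm in the scoop's frame.
- scale: Grey counting scale fixed to the counter: x -105 to +75 mm, 150 mm wide (y). Origin: on the counter; x away from its front. The control strip at -x, roughly toward the robot, is 42 mm high with a dark display and the button. On it stands an open steel pan, 130 mm by 144 mm outside, walls 3 mm, centred at x = +12 mm, its rim 101 mm above the counter.
- pan_floor (a point): Centre of the inner floor of the scale's steel pan, 58 mm above the counter, 43 mm below the rim; axes as the scale's. Inside 124 mm along x, 138 mm along y.
- count_button (a joint): Round white push button (30 mm across) on the scale's control strip, pressed straight down. 0 = up, 0.006 m = fully down; a spring pushes it up, fully down takes 5 N.
- count_button_top (a point): Centre of the button's top face, about 60 mm above the counter when up.
- nut_0: Brass hexagon nut, 24 mm across flats, 28 mm across corners, 14 mm tall, about 30 g; starts lying flat on the tray floor. Origin: centre of its underside, z along its bore. Some of nut_0..nut_7 are absent in a run.
- nut_1: Brass hexagon nut, 24 mm across flats, 28 mm across corners, 14 mm tall, about 30 g; starts lying flat on the tray floor. Origin: centre of its underside, z along its bore. Some of nut_0..nut_7 are absent in a run.
- nut_2: Brass hexagon nut, 24 mm across flats, 28 mm across corners, 14 mm tall, about 30 g; starts lying flat on the tray floor. Origin: centre of its underside, z along its bore. Some of nut_0..nut_7 are absent in a run.
- nut_3: Brass hexagon nut, 24 mm across flats, 28 mm across corners, 14 mm tall, about 30 g; starts lying flat on the tray floor. Origin: centre of its underside, z along its bore. Some of nut_0..nut_7 are absent in a run.
- nut_4: Brass hexagon nut, 24 mm across flats, 28 mm across corners, 14 mm tall, about 30 g; starts lying flat on the tray floor. Origin: centre of its underside, z along its bore. Some of nut_0..nut_7 are absent in a run.
- nut_5: Brass hexagon nut, 24 mm across flats, 28 mm across corners, 14 mm tall, about 30 g; starts lying flat on the tray floor. Origin: centre of its underside, z along its bore. Some of nut_0..nut_7 are absent in a run.
- nut_6: Brass hexagon nut, 24 mm across flats, 28 mm across corners, 14 mm tall, about 30 g; starts lying flat on the tray floor. Origin: centre of its underside, z along its bore. Some of nut_0..nut_7 are absent in a run.
- nut_7: Brass hexagon nut, 24 mm across flats, 28 mm across corners, 14 mm tall, about 30 g; starts lying flat on the tray floor. Origin: centre of its underside, z along its bore. Some of nut_0..nut_7 are absent in a run.
- quick_coupler: Brass quick coupling standing on the counter, 34 mm across, 52 mm tall; a bystander. Origin: centre of its underside.
- ptfe_tape: White roll of thread tape lying on the counter, 54 mm across, 13 mm tall; a bystander. Origin: centre of its underside.

How it is judged:
By the outcome, as a careful person would: the job done as asked, in the order asked, and still so for the second after the job is handed in, with the robot touching nothing.
Of nut_0, nut_1, nut_2, nut_3, nut_4, nut_5, nut_6, nut_7 only 6 to 8 are there at a start; the rules pass over those that are not, and their reading is None.
At some moment in a run one of scoop, nut_0, nut_1, nut_2, nut_3, nut_4, nut_5, nut_6, nut_7 may be knocked a few centimetres aside while the robot is not near it.
It also fails if it takes over 210 s, if anything falls off the work surface, if the arm or the gripper's body presses on something with over 40 N, if the wrist force passes 120 N, or if a joint passes its speed limit or range.

## Robot

A 6-joint arm with a two-finger parallel gripper is mounted at the origin on a cart in front of the work surface, level with it; the furniture and walls round the work are solid. World frame = base frame: x ahead of the robot, y to its left, z up, the work surface at z = 0. Lengths are in m, angles in rad, forces in N, time in s.
With the tool pointing down it reaches from about 0.225 to 0.875 m from the base axis. Payload 3.4 kg.
Tool frame: the origin (TCP) lies on the centre line of the jaws, within the pads' length; the fingertips stand 22 mm ahead of it and the grasp point (between the pads) lies 3 mm ahead of it; z points along the fingers, y is the line along which they close (so a half turn about z gives the same grasp; the last joint's range is limited). The gripper opens to 85 mm and grips with 20 to 120 N. Pads are 22 mm wide; open, the fingers measure 114 mm over their backs; the gripper's body (76 mm by 85 mm) begins 54 mm behind the grasp point. The pads swing forward as they close: fully open they stand 13 mm farther back than shut.
Start: joints at [1.106, 0.276, 1.505, -0, 1.361, -0.121], TCP at [0.194, 0.541, 0.253] pointing down, gripper open.
Joint ranges: [-2.89, 2.89], [-0.75, 2.08], [0.22, 2.7], [-1.18, 4.32], [0.11, 2.71], [-2.7, 2.7]. Speed limits (rad/s): [2.57, 2.57, 3.14, 3.14, 3.14, 3.14].

## Interface

Orientations are given as a unit quaternion [w, x, y, z].
In Python, from rig import manip gives the robot as it stands.
- The arm moves only by the shell command python3 steer.py 'ROWS' [OPENING] [FORCE]. ROWS is a JSON list of rows, 1 to 5 of them, each an object with the fields trans (a list: dx, dy, dz in m), yaw (a turn about the tool's z in rad); a field left out counts as zero; each row shifts and turns the commanded pose from where the row before left it, along the tool's axes as they then stand; what a row does not reach is not made up. A row lasts 1/12 s, in which the tool goes at most 0.0417 m and 0.125 rad, less where a joint would pass 70% of its speed; a pose out of reach is approached as far as the arm can. OPENING is the finger opening in m, set as the command begins (- or left out keeps the last). The fingers move at their own pace and stop on an object; FORCE is the grip in N (left out, the last holds). Time passes only in rows, so rows that do not move let the fingers close. It prints the time, the measured TCP pose, the force, the opening and the grip force at its end. Input that does not fit is refused with a message, and nothing moves.
- manip.get_state(): the state, without advancing time (a new reading comes with each control period).
- manip.get_image(name): name is "side" or "top" or "wrist"; returns a dict with "img" (480x640x3 uint8, red, green, blue), "camera_matrix" (3x3 intrinsics, pixels), "T" (4x4, takes a point from camera to world coordinates); the wrist camera has in their place "hand_eye" (4x4, takes a point from camera to tool coordinates, whose origin is the TCP and whose axes are the flange's). Camera axes: x right, y down, z forward; pixel columns grow to the right and rows downward; lengths in m; the calibration is good to about 2 mm. A picture is of the moment at which its call begins: read the wrist's pose just before it. There is no depth.
- manip.sign_off(): hands the job in; it is judged then, once.
The state is a dict: "clock": time; "qpos": joint angles; "qd": joint speeds; "effort": joint torques, N m; "position": TCP position; "ee_rot": TCP orientation; "contact_force": force on the tool from outside, world axes, zero at the start; "moment": the same for the moment, N m; "width": finger opening in m; "gripper_force": force on a finger pad.
Only numpy, scipy, OpenCV 4.12 (cv2) and the standard library are available. Lean on these libraries where they do the work, as an engineer would, in place of code of your own. Each camera call takes 0.05 s, during which the arm holds its last target. There are 200 camera calls.

## Working session

There is one attempt and no reset: what is moved stays moved. The work goes in short steps, Python scripts to look and compute and a shell command to move; the robot and the scene stay as the last step left them, time stands still between calls to the robot, and variables do not carry over. Pictures are saved under pics/ and viewed, at most 14 in all, crops included, and the job is handed in when it is done.

```bash
ls -la . rig* ; mkdir -p pics; python3 - <<'E'
from rig import manip
import cv2
print(manip.get_state())
for n in("top","side"):
    r=manip.get_image(n); cv2.imwrite(f"pics/{n}0.png",r["img"][:,:,::-1]); print(n,r["camera_matrix"].tolist(),r["T"].round(4).tolist())
r=manip.get_image("wrist"); print(r["camera_matrix"].tolist(),r["hand_eye"].round(4).tolist())
E
```

```text
-rw-r--r-- 1 agent agent   44 Jan  1  1970 rig.py
.:
total 20
drwxr-xr-x  3 agent agent 4096 Nov 27 05:46 .
drwxr-xr-x 23 root  root  4096 Nov 27 05:46 ..
drwxr-xr-x  2 agent agent 4096 Nov 27 05:46 pics
-rw-r--r--  1 agent agent   44 Jan  1  1970 rig.py
-rw-r--r--  1 agent agent   61 Jan  1  1970 steer.py
{'clock': 0.0, 'qpos': array([ 1.10600126e+00,  2.76583835e-01,  1.50614088e+00,  3.02296832e-05,
        1.36066981e+00, -1.21008657e-01]), 'qd': array([-0.00082548, -0.00125333, -0.00090008, -0.00047827, -0.00034595,
        0.00057173]), 'effort': array([ 8.05800482e-04, -4.16773474e+01, -2.45805216e+01, -1.02259232e-04,
        1.08672353e-02,  1.05285798e-05]), 'position': array([0.19358867, 0.54091971, 0.25244294]), 'ee_rot': array([-2.74279271e-04,  1.71051007e-01,  9.85261763e-01, -8.58299199e-04]), 'contact_force': array([ 0.50292482, -0.54499013,  0.56808422]), 'moment': array([ 0.01767553,  0.01191185, -0.03507755]), 'gripper_force': 0.0, 'width': 0.0855309201880722}
top [[579.5904668634524, 0.0, 311.522347098808], [0.0, 579.5904668634524, 242.42174686255285], [0.0, 0.0, 1.0]] [[0.113, -0.972, 0.206, 0.2839], [-0.9936, -0.1115, 0.0191, -0.1201], [0.0043, -0.2068, -0.9784, 1.3679], [0.0, 0.0, 0.0, 1.0]]
side [[554.6929653760709, 0.0, 315.6479153206093], [0.0, 554.6929653760709, 240.97048432068678], [0.0, 0.0, 1.0]] [[0.9369, -0.1341, 0.3229, 0.0416], [-0.3497, -0.3624, 0.8639, -1.4829], [0.0012, -0.9223, -0.3865, 0.6759], [0.0, 0.0, 0.0, 1.0]]
[[432.0239941720349, 0.0, 313.3463955522969], [0.0, 432.0239941720349, 235.44533841226627], [0.0, 0.0, 1.0]] [[-0.0011, -0.9471, -0.3209, 0.0825], [1.0, -0.0013, 0.0004, -0.0006], [-0.0008, -0.3209, 0.9471, -0.1202], [0.0, 0.0, 0.0, 1.0]]
```
View pics/top0.png

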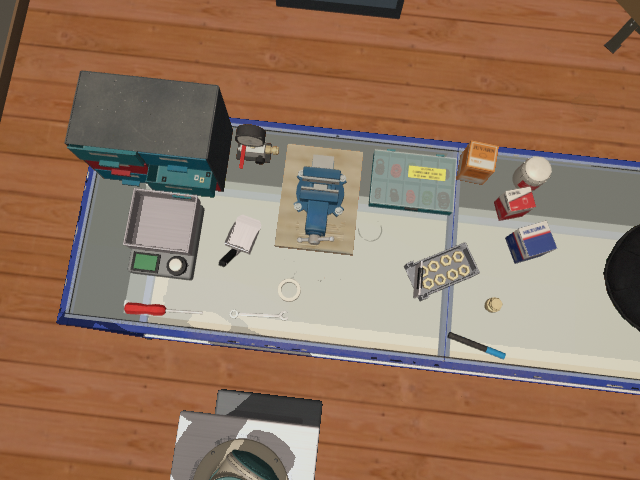

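View pics/side0.png

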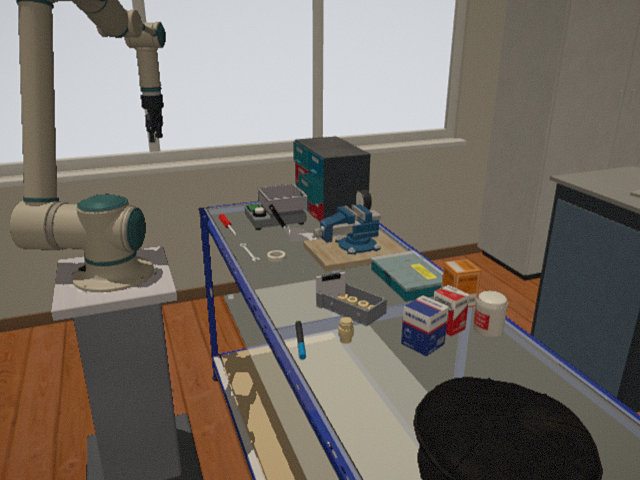

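```bash
cat > h.py <<'E'
import numpy as np,cv2
from rig import manip
K=dict(top=np.array([[579.59,0,311.522],[0,579.59,242.422],[0,0,1]]))
def cam(n):
    r=manip.get_image(n); return r
def ray(r,u,v,z,T=None):
    T=r["T"] if T is None else T
    d=T[:3,:3]@np.linalg.solve(r["camera_matrix"],[u,v,1.]); o=T[:3,3]
    return (o+d*(z-o[2])/d[2]).round(4)
def proj(r,p,T=None):
    T=r["T"] if T is None else T
    q=r["camera_matrix"]@(T[:3,:3].T@(np.array(p)-T[:3,3])); return (q[:2]/q[2]).round(1)
def wristT(s,r):
    from scipy.spatial.transform import Rotation as R
    w,x,y,z=s["ee_rot"]; T=np.eye(4); T[:3,:3]=R.from_quat([x,y,z,w]).as_matrix(); T[:3,3]=s["position"]
    return T@r["hand_eye"]
def crop(img,u0,v0,w,h,k):
    return cv2.resize(img[v0:v0+h,u0:u0+w,::-1],None,fx=k,fy=k,interpolation=cv2.INTER_CUBIC)
E
python3 - <<'E'
from h import *
r=cam("top"); i=r["img"]
a=crop(i,120,180,160,100,5)
b=crop(i,395,230,120,100,5)
out=np.zeros((1000,800,3),np.uint8)
cv2.imwrite("pics/a.png",a);cv2.imwrite("pics/b.png",b)
E
```

View pics/a.png

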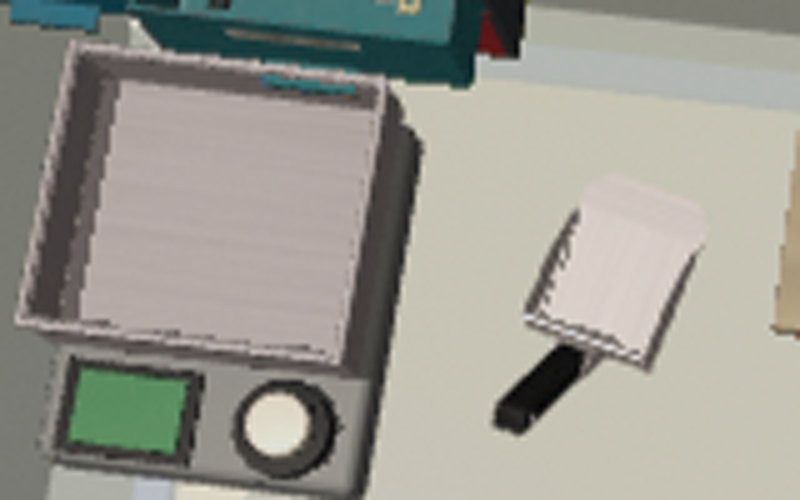

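View pics/b.png

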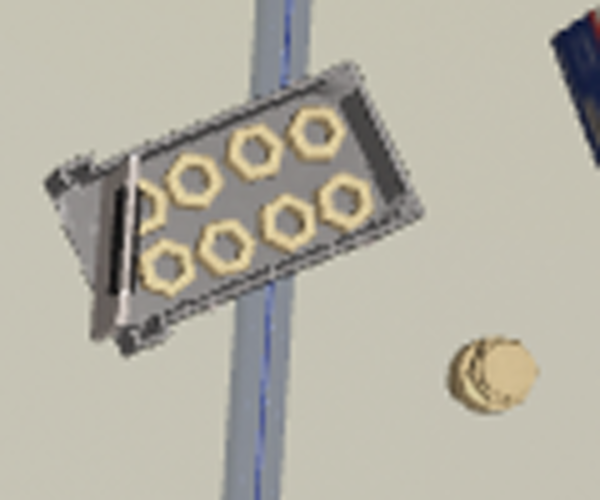

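```bash
python3 - <<'E'
from h import *
r=cam("top")
A=lambda u,v,z:ray(r,120+u/5,180+v/5,z)
B=lambda u,v,z:ray(r,395+u/5,230+v/5,z)
def ang(p,q): return np.degrees(np.arctan2(*(q-p)[1::-1]))
bl,br,fl,fr=B(355,65,.04),B(422,212,.04),B(48,187,.04),B(125,350,.04)
print("tray",bl,br,fl,fr,"w",np.linalg.norm(bl-br),np.linalg.norm(fl-fr),"L",np.linalg.norm((bl+br-fl-fr)/2),"ang",ang((fl+fr)/2,(bl+br)/2),"back mid",(bl+br)/2)
pt,pb=B(135,158,.073),B(122,322,.073); print("panel top ends",pt,pb,np.linalg.norm(pt-pb),(pt+pb)/2,ang(pb,pt))
c=[A(75,43,.101),A(388,75,.101),A(345,362,.101),A(20,322,.101)]
print("pan",c,np.linalg.norm(c[0]-c[1]),np.linalg.norm(c[1]-c[2]),"ctr",sum(c)/4,"ang",ang((c[2]+c[3])/2,(c[0]+c[1])/2))
print("btn",A(278,423,.06))
lip,rear=A(657,193,0),(A(530,320,.026)+A(650,370,.026))/2
print("scoop lip",lip,"rear",rear,np.linalg.norm((lip-rear)[:2]),ang(rear,lip),"htop",A(513,418,.108))
for u,v in[(145,208),(195,181),(256,152),(317,133),(167,267),(227,247),(288,222),(347,201)]: print("nut",B(u,v,.017))
E
```

```text
tray [ 0.6033 -0.454   0.04  ] [ 0.5372 -0.489   0.04  ] [ 0.5291 -0.3156  0.04  ] [ 0.4576 -0.3568  0.04  ] w 0.07479445166588221 0.0825208458512151 L 0.15562679717837796 ang -60.38754674538579 back mid [ 0.57025 -0.4715   0.04   ]
panel top ends [ 0.5408 -0.3489  0.073 ] [ 0.4656 -0.3486  0.073 ] 0.07520059840187437 [ 0.5032  -0.34875  0.073  ] -0.22857237591119076
pan [array([0.6292, 0.318 , 0.101 ]), array([0.6305, 0.1742, 0.101 ]), array([0.497 , 0.1728, 0.101 ]), array([0.4985, 0.3195, 0.101 ])] 0.1438058760969106 0.1335073406221545 ctr [0.5638   0.246125 0.101   ] ang -0.021686516569638232
btn [0.4723 0.2083 0.06  ]
scoop lip [0.614  0.0586 0.    ] rear [0.5309  0.07675 0.026  ] 0.08505899423341431 -12.32057989393199 htop [0.4794 0.0938 0.108 ]
nut [ 0.5286 -0.3653  0.017 ]
nut [ 0.5442 -0.3878  0.017 ]
nut [ 0.5614 -0.4156  0.017 ]
nut [ 0.5738 -0.4438  0.017 ]
nut [ 0.5018 -0.3776  0.017 ]
nut [ 0.5144 -0.405   0.017 ]
nut [ 0.5296 -0.4328  0.017 ]
nut [ 0.5428 -0.4599  0.017 ]
```

```bash
python3 - <<'E'
from h import *
r=cam("side")
cv2.imwrite("pics/c.png",crop(r["img"],300,262,100,65,8))
for p in [(.5291,-.3156,.04),(.4576,-.3568,.04),(.5408,-.3489,.073),(.4656,-.3486,.073),(.6033,-.454,.04),(.5372,-.489,.04)]: print((proj(r,p)-[300,262])*8)
E
```

```text
[275.2 140. ]
[109.6 233.6]
[352.8  84. ]
[124.8 120.8]
[684.  297.6]
[532.8 392. ]
```

View pics/c.png

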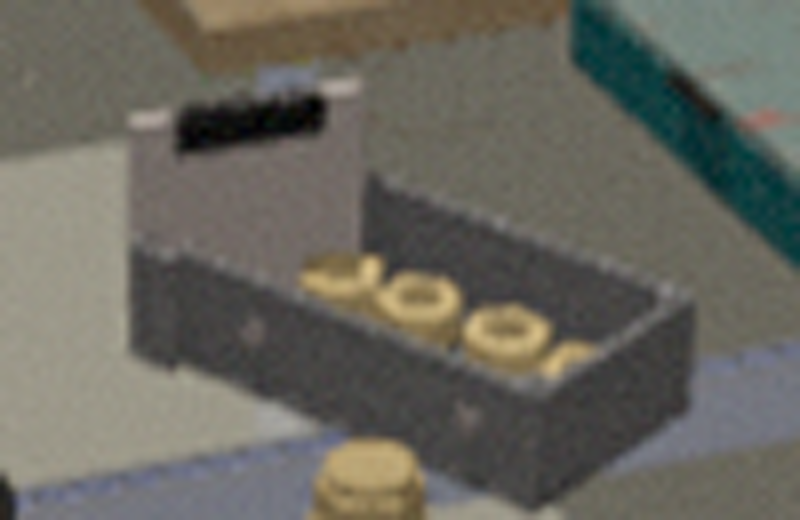

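```bash
python3 - <<'E'
from h import *
r=cam("top")
for p in [(330,260),(330,300),(330,330),(400,300),(400,335),(289,290),(275,300),(210,280),(240,300),(520,330),(450,335),(560,300),(493,305),(370,232)]: print(p,ray(r,*p,0)[:2])
print(proj(r,(.436,-.236,0)),proj(r,(.451,-.262,0)))
E
```

```text
(330, 260) [ 0.5341 -0.1422]
(330, 300) [ 0.4386 -0.1524]
(330, 330) [ 0.3688 -0.1599]
(400, 300) [ 0.4574 -0.3169]
(400, 335) [ 0.3758 -0.3236]
(289, 290) [ 0.4512 -0.0533]
(275, 300) [ 0.4239 -0.0233]
(210, 280) [0.4536 0.1362]
(240, 300) [0.4145 0.0588]
(520, 330) [ 0.4192 -0.602 ]
(450, 335) [ 0.3891 -0.4397]
(560, 300) [ 0.5004 -0.6934]
(493, 305) [ 0.4706 -0.5362]
(370, 232) [ 0.6136 -0.2312]
[365.1 305.1] [376.6 300.1]
```

```bash
python3 steer.py '[{"yaw": -0.117},{"yaw": -0.117},{"yaw": -0.117},{"trans": [-0.013,-0.038,0]},{"trans": [-0.013,-0.038,0]}]' 0.085 60
python3 steer.py '[{"trans": [-0.013,-0.038,0]},{"trans": [-0.013,-0.038,0]},{"trans": [-0.013,-0.038,0]},{"trans": [-0.013,-0.038,0]},{"trans": [-0.013,-0.038,0]}]'
python3 steer.py '[{"trans": [-0.013,-0.038,0]},{"trans": [-0.013,-0.038,0]},{"trans": [-0.013,-0.038,0]},{"trans": [-0.013,-0.038,0]},{"trans": [-0.013,-0.038,0]}]'
python3 steer.py '[{"trans": [-0.013,-0.038,0]},{"trans": [-0.013,-0.038,0]},{"trans": [-0.013,-0.038,0]},{"trans": [-0.013,-0.038,0]},{"trans": [-0.013,-0.038,0]}]'
python3 steer.py '[{"trans": [-0.013,-0.038,0]},{"trans": [-0.013,-0.038,0]},{"trans": [-0.013,-0.038,0]},{"trans": [-0.013,-0.038,0]},{}]'
python3 - <<'E'
from h import *
s=manip.get_state(); r=cam("wrist"); T=wristT(s,r); print(s["position"],s["ee_rot"]); np.save("T1.npy",T)
cv2.imwrite("pics/w1.png",r["img"][:,:,::-1])
print(proj(r,(.5408,-.3489,.073),T),proj(r,(.4656,-.3486,.073),T))
E
```

```text
clock: 0.77
position: [0.2203, 0.4659, 0.2527]
ee_rot: [0.0, -0.005, 1.0, -0.0]
contact_force: [1.6, 0.3, 0.4]
width: 0.0849
gripper_force: 0.0
clock: 1.18
position: [0.2868, 0.2743, 0.2535]
ee_rot: [0.0, -0.004, 1.0, 0.0]
contact_force: [0.3, -0.2, 0.8]
width: 0.085
gripper_force: 0.0
clock: 1.6
position: [0.3532, 0.0847, 0.2537]
ee_rot: [0.001, -0.004, 1.0, 0.0]
contact_force: [0.6, 0.4, -0.9]
width: 0.0851
gripper_force: 0.0
clock: 2.02
position: [0.4196, -0.1052, 0.2536]
ee_rot: [0.0, -0.003, 1.0, 0.0]
contact_force: [0.6, 0.7, 0.7]
width: 0.0852
gripper_force: 0.0
clock: 2.43
position: [0.4752, -0.2621, 0.2527]
ee_rot: [0.001, -0.001, 1.0, -0.003]
contact_force: [0.6, 0.1, 1.2]
width: 0.0851
gripper_force: 0.0
[ 0.47524682 -0.26213353  0.25270628] [ 0.00128656 -0.00135417  0.99999451 -0.00273826]
[202.1 291.9] [193.9 196.5]
```

View pics/w1.png

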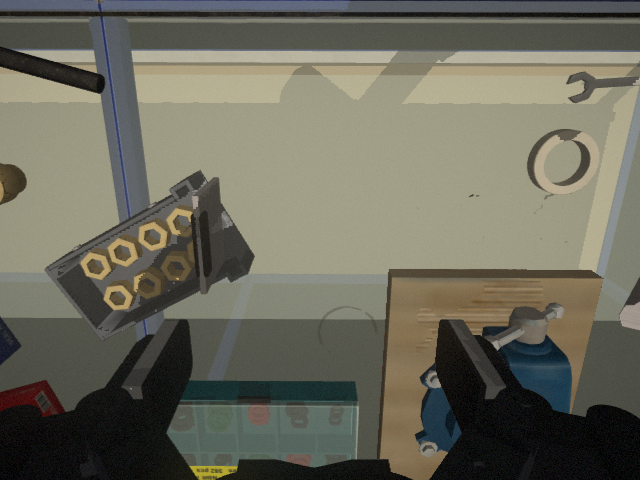

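```bash
python3 - <<'E'
from h import *
r=cam("wrist");T=np.load("T1.npy")
f=lambda u,v,z:ray(r,u,v,z,T)
for n,u,v,z in [("pA",215,178,.073),("pB",204,293,.073),("pA-left",206,180,.073),("beadA",207,210,.073),("beadB",202,280,.073),("bl",47,268,.04),("br",103,338,.04),("postn",187,182,.04),("postf",243,276,.04),("floorfront",253,258,.003),("floorf n",222,180,.003),
 ("n",95,266,.017),("n",123,251,.017),("n",153,236,.017),("n",182,222,.017),("n",118,297,.017),("n",147,282,.017),("n",177,266,.017)]: print(n,f(u,v,z))
cv2.imwrite("pics/w1c.png",crop(r["img"],30,150,240,190,3.3))
E
```

```text
pA [ 0.4523 -0.3326  0.073 ]
pB [ 0.5417 -0.3475  0.073 ]
pA-left [ 0.4537 -0.3391  0.073 ]
beadA [ 0.4756 -0.3401  0.073 ]
beadB [ 0.5308 -0.3482  0.073 ]
bl [ 0.5355 -0.4868  0.04  ]
br [ 0.6028 -0.4503  0.04  ]
postn [ 0.4621 -0.3625  0.04  ]
postf [ 0.5422 -0.3228  0.04  ]
floorfront [ 0.5407 -0.3194  0.003 ]
floorf n [ 0.468  -0.3431  0.003 ]
n [ 0.5433 -0.4589  0.017 ]
n [ 0.5289 -0.4318  0.017 ]
n [ 0.5148 -0.4036  0.017 ]
n [ 0.5019 -0.377   0.017 ]
n [ 0.574  -0.4428  0.017 ]
n [ 0.5588 -0.4143  0.017 ]
n [ 0.5431 -0.3855  0.017 ]
```

View pics/w1c.png

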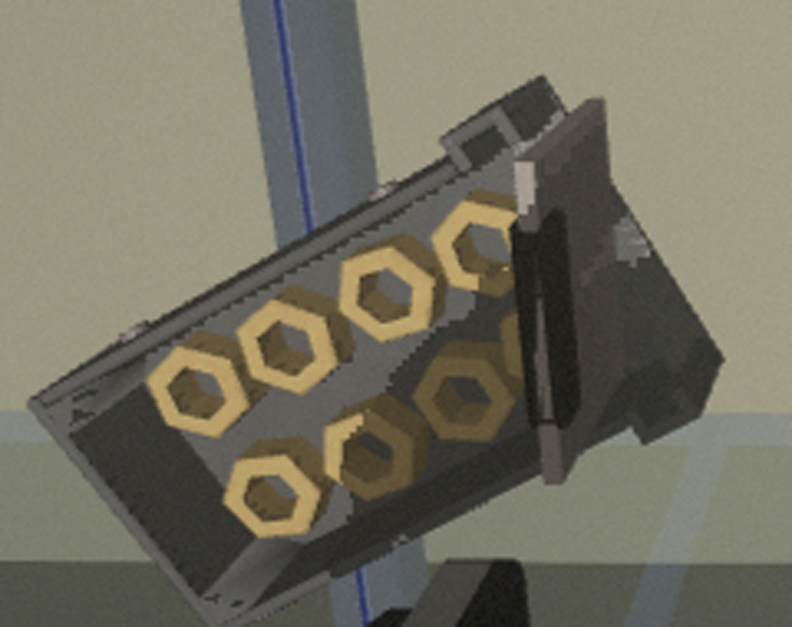

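```bash
python3 steer.py '[{"trans": [-0.01,-0.03,0.03]},{"trans": [-0.01,-0.03,0.03]},{"trans": [-0.01,-0.029,0.03]},{"trans": [0,0,0.03]},{"trans": [0,0,0.03]}]' 0.085
python3 steer.py '[{"trans": [0,0,0.02]},{"trans": [0,0,0.014]},{},{}]' 0.085 40
python3 steer.py '[{},{},{},{},{}]' 0.0 40
python3 steer.py '[{},{},{},{},{}]'
```

```text
clock: 2.95
position: [0.5023, -0.3399, 0.1058]
ee_rot: [0.0, -0.003, 1.0, -0.0]
contact_force: [-0.0, 0.2, -0.1]
width: 0.085
gripper_force: 0.0
clock: 3.28
position: [0.5016, -0.3383, 0.0726]
ee_rot: [-0.001, -0.004, 1.0, 0.001]
contact_force: [0.7, 0.1, 1.1]
width: 0.0849
gripper_force: 0.0
clock: 3.7
position: [0.5023, -0.3401, 0.0736]
ee_rot: [0.001, -0.004, 1.0, -0.0]
contact_force: [0.4, -1.5, 0.5]
width: 0.0252
gripper_force: 0.4
clock: 4.12
position: [0.5015, -0.341, 0.0734]
ee_rot: [-0.0, -0.004, 1.0, -0.001]
contact_force: [-4.7, -3.7, 5.8]
width: 0.0095
gripper_force: 40.4
```

```bash
python3 steer.py '[{"trans": [0,0,-0.01]},{"trans": [0,0,-0.02]},{"trans": [0,0,-0.03]},{"trans": [0,0,-0.03]},{"trans": [0,0,-0.02]}]'
python3 steer.py '[{"trans": [0.01,0.02,0]},{"trans": [0.018,0.035,0]},{"trans": [0.018,0.035,0]},{"trans": [0.018,0.035,0]},{"trans": [0.018,0.035,0]}]'
python3 steer.py '[{"trans": [0.018,0.035,0]},{"trans": [0.012,0.03,0]},{"trans": [0,0.01,0]},{},{}]'
python3 - <<'E'
from h import *
r=cam("top"); cv2.imwrite("pics/t2.png",crop(r["img"],180,190,320,170,2.5))
E
```

```text
clock: 4.53
position: [0.5032, -0.3395, 0.1855]
ee_rot: [0.002, -0.004, 1.0, 0.0]
contact_force: [0.1, -0.2, -0.6]
width: 0.009
gripper_force: 39.0
clock: 4.95
position: [0.418, -0.178, 0.1826]
ee_rot: [0.0, -0.003, 1.0, 0.001]
contact_force: [0.3, 0.7, 0.2]
width: 0.0087
gripper_force: 39.1
clock: 5.37
position: [0.3892, -0.1054, 0.1833]
ee_rot: [0.001, -0.004, 1.0, -0.0]
contact_force: [1.0, -0.6, -0.6]
width: 0.0091
gripper_force: 39.9
```

View pics/t2.png

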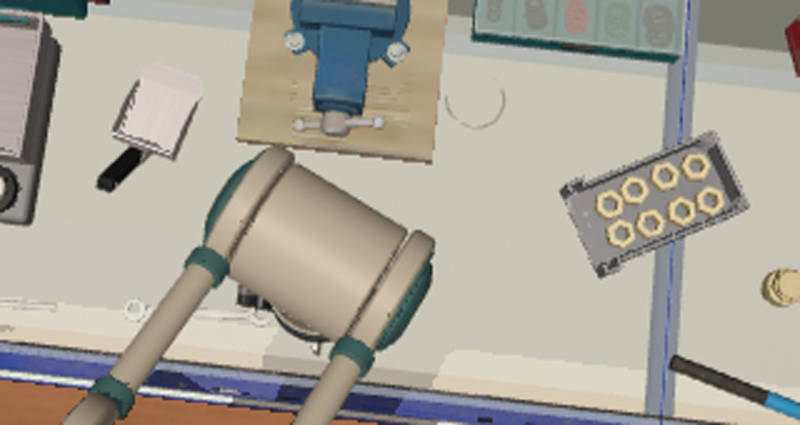

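```bash
python3 steer.py '[{"trans": [0,0,0.035]},{"trans": [0,0,0.035]},{"trans": [0,0,0.025]},{"trans": [0,0,0.01]},{}]'
python3 steer.py '[{"trans": [0,0,0.005]},{"trans": [0,0,0.004]},{},{}]'
```

```text
clock: 5.83
position: [0.3875, -0.1062, 0.0753]
ee_rot: [-0.003, -0.003, 1.0, 0.001]
contact_force: [0.2, 0.5, -0.3]
width: 0.009
gripper_force: 39.9
clock: 6.17
position: [0.3904, -0.1076, 0.0705]
ee_rot: [0.002, -0.004, 1.0, -0.002]
contact_force: [-1.1, -2.6, 5.2]
width: 0.0095
gripper_force: 40.6
```

Contact with the counter (5 N). Open and tip it toward −y.

```bash
python3 steer.py '[{},{},{},{}]' 0.03
python3 steer.py '[{"trans": [0,-0.006,0]},{"trans": [0,-0.008,0]},{"trans": [0,-0.008,0]},{"trans": [0,-0.008,0.005]},{"trans": [0,-0.01,0.008]}]'
python3 steer.py '[{"trans": [0,-0.01,0.008]},{"trans": [0,-0.01,0.008]},{"trans": [0,-0.008,0]},{},{}]'
python3 steer.py '[{"trans": [0,0,-0.02]},{"trans": [0,0,-0.03]},{"trans": [0,0,-0.04]},{"trans": [0,0.03,-0.04]},{"trans": [0,0.04,-0.03]}]'
python3 - <<'E'
from h import *
s=manip.get_state(); r=cam("wrist"); T=wristT(s,r); np.save("T2.npy",T)
cv2.imwrite("pics/w2.png",r["img"][:,:,::-1])
E
```

```text
clock: 6.5
position: [0.3886, -0.1059, 0.069]
ee_rot: [0.0, -0.004, 1.0, -0.0]
contact_force: [-0.3, -0.7, 0.2]
width: 0.0303
gripper_force: 0.0
clock: 6.92
position: [0.3893, -0.1471, 0.0558]
ee_rot: [0.001, -0.004, 1.0, -0.001]
contact_force: [0.1, 0.6, 0.1]
width: 0.0298
gripper_force: 0.1
clock: 7.33
position: [0.3887, -0.1742, 0.0395]
ee_rot: [-0.0, -0.003, 1.0, 0.0]
contact_force: [0.7, 0.1, 0.1]
width: 0.0303
gripper_force: 0.0
clock: 7.75
position: [0.3899, -0.1165, 0.1914]
ee_rot: [0.002, -0.002, 1.0, -0.001]
contact_force: [0.7, -0.0, -0.1]
width: 0.0299
gripper_force: 0.0
```

View pics/w2.png

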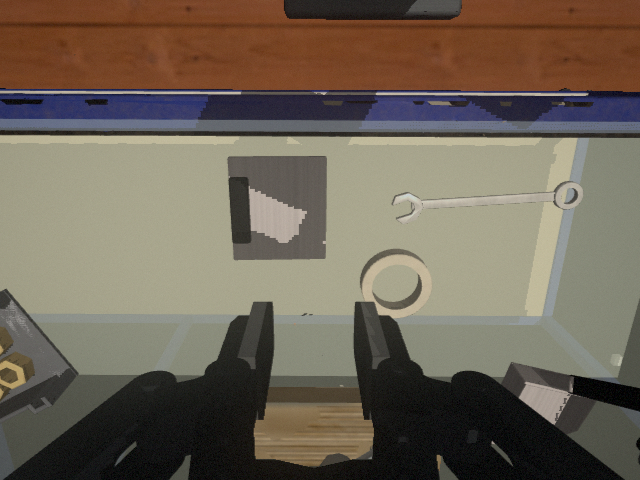

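```bash
cat >> h.py <<'E'
def fitscoop(r,pts,T=None):
    from scipy.optimize import least_squares
    P=np.array([p[0] for p in pts])/1000; U=np.array([p[1] for p in pts])
    def f(q):
        c,s=np.cos(q[2]),np.sin(q[2])
        W=np.c_[q[0]+c*P[:,0]-s*P[:,1],q[1]+s*P[:,0]+c*P[:,1],P[:,2]]
        return (np.array([proj(r,w,T) for w in W])-U).ravel()
    o=least_squares(f,[.57,.07,-.2],diff_step=1e-2,x_scale=[.01,.01,.05],loss="soft_l1"); return o.x,o.fun.round(1)
E
python3 - <<'E'
from h import *
r=cam("top")
L=[((-46,33,26),(530,320)),((-46,-33,26),(650,370)),((40,23,0),(612,175)),((40,-23,0),(703,212)),((30,31.5,0),(580,207)),((30,-31.5,0),(700,245)),((-109,0,109),(508,418))]
q,e=fitscoop(r,[(p,(120+u/5,180+v/5)) for p,(u,v) in L]); print(q,np.degrees(q[2]),e)
print("grip",q[0]-.076*np.cos(q[2]),q[1]-.076*np.sin(q[2]))
E
```

```text
[ 0.57435106  0.06826635 -0.24235743] -13.886057908750958 [-2.1  0.6 -0.1  0.1  0.2  0.7 -0.4 -0.3  1.8 -3.1  1.9 -1.9 -0.1  4.7]
grip 0.5005721625534229 0.08650572455791833
```

```bash
python3 steer.py '[{"yaw": 0.121},{"yaw": 0.121},{"trans": [0,0.03,0]},{"trans": [-0.004,0.04,0]},{"trans": [-0.004,0.04,0]}]' 0.085
python3 steer.py '[{"trans": [-0.004,0.04,0]},{"trans": [-0.004,0.04,0]},{"trans": [-0.004,0.035,0]},{"trans": [0,0.01,0]},{}]'
python3 - <<'E'
from h import *
s=manip.get_state(); r=cam("wrist"); T=wristT(s,r); np.save("T3.npy",T); print(s["position"],s["ee_rot"])
cv2.imwrite("pics/w3.png",r["img"][:,:,::-1])
E
```

```text
clock: 8.27
position: [0.4213, -0.0097, 0.1876]
ee_rot: [-0.0, 0.118, 0.993, -0.0]
contact_force: [1.2, -1.7, 0.7]
width: 0.085
gripper_force: 0.0
clock: 8.68
position: [0.4626, 0.1106, 0.1873]
ee_rot: [-0.0, 0.115, 0.993, 0.0]
contact_force: [0.3, -0.6, -0.3]
width: 0.0852
gripper_force: 0.0
[0.46262786 0.11060271 0.18731928] [-4.97866076e-04  1.14911148e-01  9.93375639e-01  1.44859546e-04]
```

View pics/w3.png

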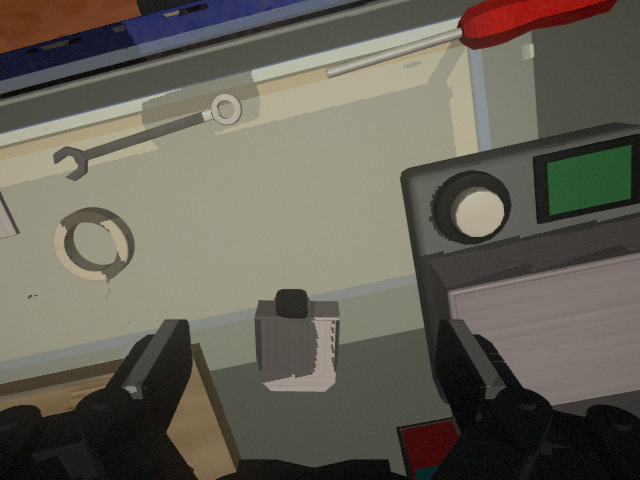

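```bash
python3 - <<'E'
from h import *
r=cam("wrist"); T=np.load("T3.npy")
L=[((-46,33,26),(340,303)),((-46,-33,26),(256,303)),((40,23,0),(330,391)),((40,-23,0),(270,390)),((-103,0,113),(291,297))]
q,e=fitscoop(r,L,T); print(q,np.degrees(q[2]),e)
q2,e=fitscoop(r,L[:4],T); print(q2,np.degrees(q2[2]),e)
g=np.array([q[0]-.076*np.cos(q[2]),q[1]-.076*np.sin(q[2]),.069]);print("grip",g)
s=manip.get_state(); a=2*np.arctan2(s["ee_rot"][1],s["ee_rot"][2]); print("tool yaw",-np.degrees(a))
from scipy.spatial.transform import Rotation as R
w,x,y,z=s["ee_rot"]; print(R.from_quat([x,y,z,w]).as_matrix().T@(g-s["position"]))
E
```

```text
[ 0.57511348  0.0713331  -0.24087569] -13.801160632603175 [ 2.6 10.3 -3.5  9.6 -4.2 -3.1  1.8 -2.5  0.4 -0.3]
[ 0.56860398  0.07408027 -0.2297995 ] -13.166541531979925 [  3.7   1.3  -3.    1.5  -2.2 -10.2   3.5  -9.1]
grip [0.50130764 0.08946314 0.069     ]
tool yaw -13.363251454615403
[-0.04312379 -0.00865591  0.11832316]
```

```bash
python3 steer.py '[{"trans": [-0.02,-0.006,0]},{"trans": [-0.023,-0.006,0.01]},{"trans": [-0.003,0,0.03]},{"trans": [0,0,0.03]},{"trans": [0,0,0.03]}]' 0.06 120
python3 steer.py '[{"trans": [0,0,0.015]},{"trans": [0,0,0.006]},{},{}]' 
python3 - <<'E'
from h import *
print(manip.get_state()["position"])
E
```

```text
clock: 9.2
position: [0.5044, 0.0837, 0.0874]
ee_rot: [0.0, 0.118, 0.993, -0.0]
contact_force: [0.0, -0.2, -1.0]
width: 0.0601
gripper_force: 0.0
clock: 9.53
position: [0.5047, 0.085, 0.0677]
ee_rot: [0.0, 0.118, 0.993, -0.0]
contact_force: [0.5, -0.7, 0.4]
width: 0.0598
gripper_force: 0.0
[0.50474596 0.08504021 0.0676793 ]
```

```bash
python3 steer.py '[{"trans": [0.003,0.002,0]},{},{},{},{}]' 0 120
python3 steer.py '[{},{},{},{},{}]'
python3 steer.py '[{"trans": [0,0,-0.01]},{"trans": [0,0,-0.02]},{"trans": [0,0,-0.03]},{"trans": [0,0,-0.03]},{"trans": [0,0,-0.01]}]'
python3 steer.py '[{},{}]'
python3 - <<'E'
from h import *
r=cam("side"); p=proj(r,(.55,.08,.1)).astype(int); print(p)
cv2.imwrite("pics/s4.png",crop(r["img"],p[0]-60,p[1]-50,110,90,6))
E
```

```text
clock: 9.95
position: [0.5024, 0.0889, 0.0683]
ee_rot: [0.001, 0.117, 0.993, 0.0]
contact_force: [-0.5, -0.0, 5.3]
width: 0.0147
gripper_force: 116.7
clock: 10.37
position: [0.5024, 0.0889, 0.0683]
ee_rot: [0.001, 0.117, 0.993, 0.0]
contact_force: [-1.6, -0.7, 4.9]
width: 0.0144
gripper_force: 116.7
clock: 10.78
position: [0.5043, 0.089, 0.1717]
ee_rot: [0.004, 0.117, 0.993, 0.001]
contact_force: [1.2, 0.3, -1.8]
width: 0.0145
gripper_force: 117.2
clock: 10.95
position: [0.5016, 0.0888, 0.1671]
ee_rot: [0.0, 0.117, 0.993, 0.0]
contact_force: [-0.1, -0.1, -2.7]
width: 0.0143
gripper_force: 117.0
[293 207]
```

View pics/s4.png

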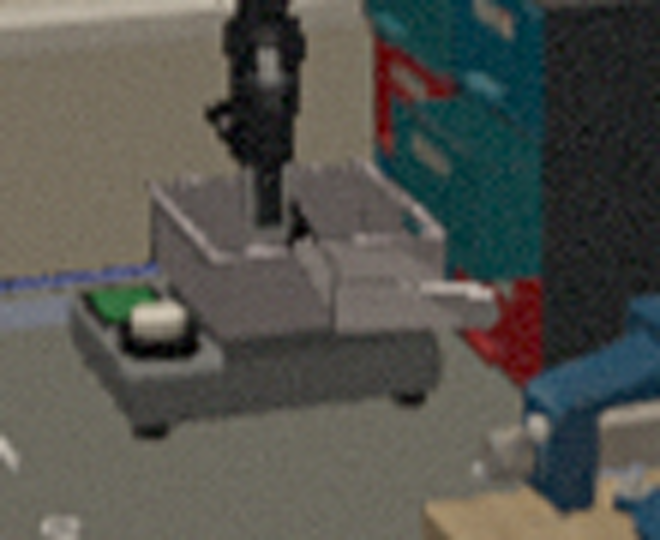

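```bash
cat >> h.py <<'E'
def yaw(s): return -2*np.arctan2(s["ee_rot"][1],s["ee_rot"][2])  # scoop heading in world
def nuts(n="top",r=None):
    """brass-coloured blobs in the top image"""
    r=r or cam(n); hsv=cv2.cvtColor(r["img"],cv2.COLOR_RGB2HSV); return r,hsv
E
python3 - <<'E'
from h import *
from scipy.optimize import least_squares
rt=cam("top"); rw=cam("wrist"); Tw=np.load("T1.npy")
M=np.array([(75,40,40),(75,-40,40),(-75,46,40),(-75,-46,40)])/1000
Ut=np.array([(715,132),(748,207),(562,187),(603,277)])/2.5+[180,190]
Uw=np.array([(215,627),(33,400),(720,360),(545,77)])/3.3+[30,150]
def f(q,sel):
    c,s=np.cos(q[2]),np.sin(q[2]); W=np.c_[q[0]+c*M[:,0]-s*M[:,1],q[1]+s*M[:,0]+c*M[:,1],M[:,2]]
    e=[]
    if "t" in sel: e.append(np.array([proj(rt,w) for w in W])-Ut)
    if "w" in sel: e.append((np.array([proj(rw,w,Tw) for w in W])-Uw)/2)
    return np.concatenate(e).ravel()
for sel in("t","w","tw"):
    o=least_squares(f,[.533,-.406,-1.06],args=(sel,),diff_step=1e-2,x_scale=[.01,.01,.05],loss="soft_l1"); print(sel,o.x,np.degrees(o.x[2]),o.fun.round(1))
q=o.x;c,s=np.cos(q[2]),np.sin(q[2])
P=np.array([(.574,-.4428),(.5588,-.4143),(.5431,-.3855),(.5433,-.4589),(.5289,-.4318),(.5148,-.4036),(.5019,-.377),(.5286,-.3653)])-q[:2]
print((P@np.array([[c,-s],[s,c]])*1000).round(0).tolist())
hsv=cv2.cvtColor(rt["img"],cv2.COLOR_RGB2HSV)
for u,v in [(471,249)]: pass
sub=rt["img"][240:300,405:475]; h=hsv[240:300,405:475]
m=(h[...,1]>70)&(h[...,0]>12)&(h[...,0]<30)&(h[...,2]>120)
n,l,st,ce=cv2.connectedComponentsWithStats(m.astype(np.uint8)); print(n,[(x[4],(c+[405,240]).round(1).tolist()) for x,c in zip(st,ce)][1:])
E
```

```text
t [ 0.53266962 -0.40406479 -1.06596782] -61.07545731265104 [-1.5 -0.2  0.1  1.   0.3 -0.5  0.4  0. ]
w [ 0.53224922 -0.40669596 -1.0532445 ] -60.3464644938319 [ 3.  -0.3  0.5 -2.1 -0.4  4.6 -5.6 -0.1]
tw [ 0.53246668 -0.40544885 -1.06361205] -60.940481707650335 [-1.  -0.1  0.7  1.   0.9 -0.3  1.1  0.2  3.3 -0.5  1.1 -2.5  0.4  5.2
 -4.3  0.3]
[[53.0, 18.0], [21.0, 19.0], [-12.0, 19.0], [52.0, -16.0], [21.0, -16.0], [-10.0, -15.0], [-40.0, -13.0], [-37.0, 16.0]]
27 [(np.int32(57), [456.9, 255.7]), (np.int32(45), [444.5, 259.6]), (np.int32(40), [428.8, 268.8]), (np.int32(24), [435.4, 263.5]), (np.int32(1), [448.0, 262.0]), (np.int32(54), [462.5, 270.4]), (np.int32(1), [464.0, 265.0]), (np.int32(1), [421.0, 267.0]), (np.int32(1), [424.0, 266.0]), (np.int32(17), [420.3, 273.8]), (np.int32(1), [421.0, 269.0]), (np.int32(1), [438.0, 268.0]), (np.int32(12), [452.8, 271.0]), (np.int32(1), [453.0, 269.0]), (np.int32(25), [449.4, 276.5]), (np.int32(1), [427.0, 275.0]), (np.int32(6), [435.5, 276.5]), (np.int32(3), [439.0, 274.0]), (np.int32(11), [441.3, 277.6]), (np.int32(4), [455.2, 277.0]), (np.int32(28), [426.5, 283.1]), (np.int32(1), [445.0, 279.0]), (np.int32(20), [436.8, 282.2]), (np.int32(1), [433.0, 283.0]), (np.int32(2), [443.5, 283.0]), (np.int32(1), [433.0, 285.0])]
```

```bash
python3 steer.py '[{"trans": [0.02,0,0]},{"trans": [0.035,0,0]},{"trans": [0.035,0,0]},{"trans": [0.015,0,0]},{"yaw": 0.119}]'
python3 steer.py '[{"yaw": 0.119},{"yaw": 0.119},{"yaw": 0.119},{"yaw": 0.119},{"yaw": 0.119}]'
python3 steer.py '[{"yaw": 0.117},{"trans": [-0.02,-0.01,0]},{"trans": [-0.034,-0.014,0]},{"trans": [-0.034,-0.014,0]},{"trans": [-0.034,-0.014,0]}]'
python3 steer.py '[{"trans": [-0.034,-0.014,0]},{"trans": [-0.034,-0.014,0]},{"trans": [-0.034,-0.014,0]},{"trans": [-0.034,-0.014,0]},{"trans": [-0.034,-0.014,0]}]'
python3 steer.py '[{"trans": [-0.02,-0.01,0]},{},{}]'
cat >> h.py <<'E'
TR=np.array([.5325,-.4052]); TY=np.radians(-61)
def tray():
    """scoop lip in tray frame (mm), heading error (deg), sole height"""
    s=manip.get_state(); c,n=np.cos(TY),np.sin(TY); d=s["position"][:2]-TR
    a=yaw(s)-TY; p=np.array([c*d[0]+n*d[1],-n*d[0]+c*d[1]])+.115*np.array([np.cos(a),np.sin(a)])
    print("lip",(p*1000).round(1),"heading err",np.degrees(a).round(2),"sole z mm",((s["position"][2]-.0683)*1000).round(1),"F",s["contact_force"].round(1),"q6",s["qpos"][5].round(2))
E
python3 -c "from h import *; tray()"
```

```text
clock: 11.52
position: [0.3939, 0.1136, 0.1653]
ee_rot: [-0.004, 0.176, 0.984, -0.001]
contact_force: [-0.3, -0.4, -1.5]
width: 0.0146
gripper_force: 117.0
clock: 11.93
position: [0.3993, 0.1131, 0.166]
ee_rot: [-0.001, 0.459, 0.888, -0.001]
contact_force: [0.5, -0.0, -2.2]
width: 0.0145
gripper_force: 117.0
clock: 12.35
position: [0.4129, -0.0198, 0.1661]
ee_rot: [-0.001, 0.507, 0.862, -0.0]
contact_force: [0.8, -0.3, -1.6]
width: 0.0145
gripper_force: 117.1
clock: 12.77
position: [0.4337, -0.203, 0.1658]
ee_rot: [-0.001, 0.508, 0.861, 0.0]
contact_force: [0.6, 0.0, -1.7]
width: 0.0147
gripper_force: 117.1
clock: 13.02
position: [0.4348, -0.2246, 0.1657]
ee_rot: [-0.001, 0.509, 0.861, 0.0]
contact_force: [0.6, 0.7, -2.8]
width: 0.0149
gripper_force: 117.1
lip [-90.3   1.6] heading err -0.22 sole z mm 97.4 F [ 0.6  0.7 -2.8] q6 -1.12
```

```bash
python3 steer.py '[{"trans": [-0.013,-0.001,0.02]},{"trans": [-0.013,-0.001,0.03]},{"trans": [0,0,0.03]},{"trans": [0,0,0.008]},{}]'
python3 -c "from h import *; tray()"
python3 steer.py '[{"trans": [0,0,0.003]},{"trans": [0,0,0.002]},{},{}]'
python3 -c "from h import *; tray()"
```

```text
clock: 13.43
position: [0.4437, -0.2445, 0.0763]
ee_rot: [-0.004, 0.508, 0.862, 0.001]
contact_force: [0.5, 0.1, -1.4]
width: 0.0146
gripper_force: 117.1
lip [-68.6   0.2] heading err -0.01 sole z mm 8.0 F [ 0.5  0.1 -1.4] q6 -1.15
clock: 13.77
position: [0.4468, -0.2476, 0.0753]
ee_rot: [0.001, 0.508, 0.861, -0.0]
contact_force: [0.5, -0.3, -2.6]
width: 0.0141
gripper_force: 117.1
lip [-64.4   1.4] heading err -0.04 sole z mm 7.0 F [ 0.5 -0.3 -2.6] q6 -1.15
```

```bash
python3 steer.py '[{"trans": [0,-0.001,0.003]},{},{}]'
python3 -c "from h import *; tray()"
python3 steer.py '[{"trans": [0,0,0.003]},{},{}]'
python3 -c "from h import *; tray()"
```

```text
clock: 14.02
position: [0.4454, -0.248, 0.0715]
ee_rot: [0.0, 0.508, 0.861, 0.0]
contact_force: [-0.4, 0.5, -1.0]
width: 0.0142
gripper_force: 117.2
lip [-64.7  -0.1] heading err -0.07 sole z mm 3.2 F [-0.4  0.5 -1. ] q6 -1.15
clock: 14.27
position: [0.4454, -0.2479, 0.0686]
ee_rot: [0.0, 0.508, 0.861, 0.0]
contact_force: [-1.8, 2.7, 3.8]
width: 0.0146
gripper_force: 117.7
lip [-64.8  -0.1] heading err -0.08 sole z mm 0.3 F [-1.8  2.7  3.8] q6 -1.15
```

```bash
python3 steer.py '[{"trans": [-0.006,0,0]},{"trans": [-0.01,0,0]},{"trans": [-0.01,0,0]},{"trans": [-0.01,0,0]},{}]'
python3 -c "from h import *; tray()"
python3 steer.py '[{"trans": [-0.006,0,0]},{"trans": [-0.01,0,0]},{"trans": [-0.008,0,0]},{}]'
python3 -c "
from h import *; tray()
r=cam('side'); cv2.imwrite('pics/s5.png',crop(r['img'],300,262,100,65,8))"
```

```text
clock: 14.68
position: [0.4638, -0.2807, 0.0694]
ee_rot: [0.001, 0.508, 0.861, -0.0]
contact_force: [-1.0, 1.8, 7.1]
width: 0.0144
gripper_force: 118.2
lip [-27.2   0.1] heading err -0.09 sole z mm 1.1 F [-1.   1.8  7.1] q6 -1.18
clock: 15.02
position: [0.474, -0.2993, 0.0702]
ee_rot: [-0.001, 0.508, 0.861, 0.001]
contact_force: [-4.5, 7.2, 17.3]
width: 0.0142
gripper_force: 119.6
lip [-5.9 -0.1] heading err -0.11 sole z mm 1.9 F [-4.5  7.2 17.3] q6 -1.19
```

View pics/s5.png

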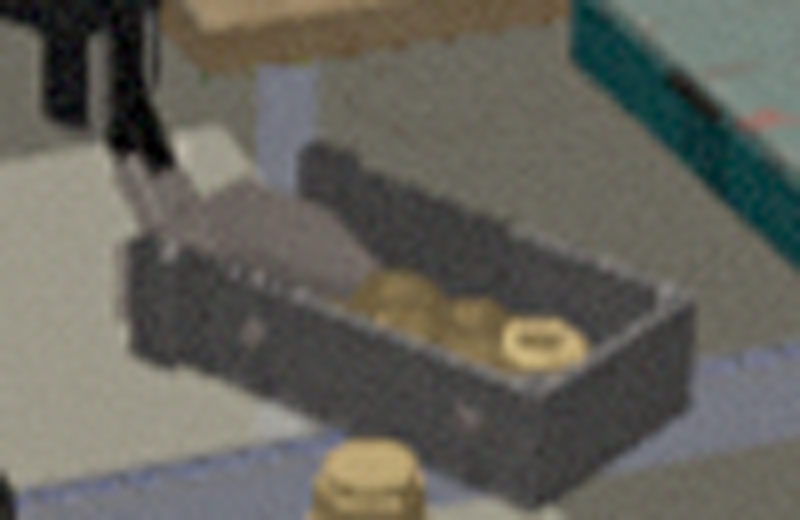

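```bash
python3 - <<'E'
from h import *
r=cam("side");c,n=np.cos(TY),np.sin(TY)
def w(x,y,z): return (TR[0]+c*x-n*y,TR[1]+n*x+c*y,z)
for p in [(-.092,-.033,.029),(-.092,.033,.029),(-.092,-.033,.003),(-.006,-.023,.003),(-.006,.023,.003),(-.122,0,.069),(-.149,0,.116),(-.058,-.023,.003)]: print(p,(proj(r,w(*p))-[300,262])*8)
E
```

```text
(-0.092, -0.033, 0.029) [ 96.  241.6]
(-0.092, 0.033, 0.029) [231.2 167.2]
(-0.092, -0.033, 0.003) [ 96.  315.2]
(-0.006, -0.023, 0.003) [333.6 393.6]
(-0.006, 0.023, 0.003) [425.6 336.8]
(-0.122, 0, 0.069) [92.  62.4]
(-0.149, 0, 0.116) [ 27.2 -96.8]
(-0.058, -0.023, 0.003) [200.8 338.4]
```

```bash
python3 steer.py '[{"trans": [0,0,-0.002]},{}]'
python3 -c "from h import *; tray()"
python3 steer.py '[{"trans": [-0.006,0,0]},{"trans": [-0.008,0,0]},{"trans": [-0.006,0,0]},{}]'
python3 -c "
from h import *; tray()
r=cam('top');i=r['img'];c,n=np.cos(TY),np.sin(TY)
# rectify the tray to a plan view at nut-top height, 4 px/mm
M=[]; q=[(-.08,-.04),(.08,-.04),(.08,.04),(-.08,.04)]
src=np.float32([proj(r,(TR[0]+c*x-n*y,TR[1]+n*x+c*y,.017)) for x,y in q]); dst=np.float32([(0,400),(800,400),(800,0),(0,0)])
cv2.imwrite('pics/r6.png',cv2.warpPerspective(i,cv2.getPerspectiveTransform(src,dst),(800,400),flags=cv2.INTER_CUBIC)[:,:,::-1])
h=cv2.cvtColor(i,cv2.COLOR_RGB2HSV)
m=(h[...,1]>70)&(h[...,0]>12)&(h[...,0]<30)&(h[...,2]>90)
w=cv2.warpPerspective(m.astype(np.uint8)*255,cv2.getPerspectiveTransform(src,dst/4),(200,100))
for row in cv2.resize(w,(80,26),interpolation=cv2.INTER_AREA): print(''.join('#' if v>110 else '.' for v in row))
"
```

```text
clock: 15.28
position: [0.4739, -0.2998, 0.0704]
ee_rot: [-0.001, 0.508, 0.861, 0.0]
contact_force: [-2.5, 4.3, 6.8]
width: 0.0142
gripper_force: 118.3
lip [-5.6 -0.3] heading err -0.07 sole z mm 2.1 F [-2.5  4.3  6.8] q6 -1.19
clock: 15.62
position: [0.484, -0.3178, 0.0707]
ee_rot: [-0.001, 0.508, 0.861, 0.001]
contact_force: [-1.9, 4.1, 8.6]
width: 0.0147
gripper_force: 118.4
lip [15.  -0.2] heading err -0.09 sole z mm 2.4 F [-1.9  4.1  8.6] q6 -1.21
................................................................................
................................................................................
................................................................................
................................................................................
................................................................................
................................................................................
................................................................................
............................................................................
[... 762 characters left out ...]
....................................................
................................................................................
................................................................................
................................................................................
................................................................................
................................................................................
................................................................................
................................................................................
................................................................................
```

```bash
cat >> h.py <<'E'
def ascii_side(u0=325,v0=280,w=65,h=36,n="side"):
    r=cam(n); H=cv2.cvtColor(r["img"],cv2.COLOR_RGB2HSV)[v0:v0+h,u0:u0+w].astype(int)
    for row in H: print(''.join('.' if (p[1]<75 or not 12<p[0]<32) else '-' if p[2]<110 else 'o' if p[2]<170 else '#' for p in row))
    return r
def w(x,y,z):
    c,n=np.cos(TY),np.sin(TY); return (TR[0]+c*x-n*y,TR[1]+n*x+c*y,z)
E
python3 - <<'E'
from h import *
r=ascii_side()
for x in(-45,-15,15,40,59):
  for y in(15,-15): print(x,y,proj(r,w(x/1e3,y/1e3,.017))-[325,280])
E
```

```text
.................................................................
.................................................................
.................................................................
.................................................................
-................................................................
.................................................................
.................................................................
.................................................................
.................................................................
.................................................................
.................................................................
.................................................................
.................................................................
.................................................................
.................................................................
.................................................................
.......................ooo..................
[... 764 characters left out ...]
.................................................
.................................................................
.................................................................
.................................................................
.................................................................
.................................................................
.................................................................
.................................................................
-45 15 [13.9 15.4]
-45 -15 [ 6.3 19.8]
-15 15 [23.5 19.1]
-15 -15 [15.9 23.7]
15 15 [33.3 23. ]
15 -15 [25.8 27.7]
40 15 [41.7 26.4]
40 -15 [34.3 31.1]
59 15 [48.2 28.9]
59 -15 [40.8 33.8]
```

```bash
python3 steer.py '[{"trans": [-0.006,0,0]},{"trans": [-0.006,0,0]},{},{}]'
python3 - <<'E'
from h import *
tray(); r=ascii_side(335,293,45,18)
E
python3 steer.py '[{"trans": [0.003,0,-0.002]},{"trans": [0.005,0,-0.003]},{"trans": [0.007,0,-0.003]},{"trans": [0.008,0,-0.003]},{"trans": [0.008,0,-0.003]}]'
python3 - <<'E'
from h import *
tray(); r=ascii_side(320,283,65,28)
E
```

```text
clock: 16.05
position: [0.4891, -0.3273, 0.0708]
ee_rot: [-0.001, 0.508, 0.861, 0.001]
contact_force: [-2.8, 4.4, 10.6]
width: 0.0142
gripper_force: 118.6
lip [25.8 -0.4] heading err -0.1 sole z mm 2.5 F [-2.8  4.4 10.6] q6 -1.21
.............................................
.............................................
.............................................
.............................................
............oooooo...........................
..........--ooooooo..........................
.........--oooooo--ooooooo-..................
.........---ooooooo--oooooo--................
...........-oooooooo-ooooooo--------.........
..............oooooooooooooo--oooooo-........
................ooooooooooooo--ooooo--.......
..................o-ooooooooo-oooooooo-......
.....................ooooooooo-ooooo--o......
.......................ooooooooooooooo.......
..........................oooooooooo.........
............................oo...............
.............................................
.............................................
clock: 16.52
position: [0.4741, -0.3005, 0
[... 1336 characters left out ...]
........................................
..............................................oooo...............
...........................................--oo#o##o.............
...........................................ooooooo##o............
..........................................-o#ooooo##o............
.........................................--o########o............
.........................................--oo######oo............
..........................................ooooooooo..............
.............................................o...................
.................................................................
.................................................................
```

```bash
python3 steer.py '[{"trans": [0.004,0,-0.008]},{"trans": [0,0,-0.01]},{"trans": [0,0,-0.012]},{"trans": [0,0,-0.012]},{"trans": [0,0,-0.008]}]'
python3 steer.py '[{"trans": [0,0,-0.004]},{},{}]'
python3 - <<'E'
from h import *
tray(); r=ascii_side(310,262,75,50)
s=manip.get_state(); z=s["position"][2]-.0683
for x in(-92,-60,-30,-8): print([(proj(r,w(x/1e3,y/1e3,z+.002))-[310,262]).tolist() for y in(30,-30)])
E
```

```text
clock: 16.98
position: [0.4738, -0.2986, 0.1363]
ee_rot: [0.002, 0.508, 0.861, -0.0]
contact_force: [-0.3, -0.1, -2.4]
width: 0.0146
gripper_force: 117.1
clock: 17.23
position: [0.4728, -0.2979, 0.1382]
ee_rot: [0.0, 0.508, 0.861, 0.0]
contact_force: [0.4, 0.4, -3.6]
width: 0.0145
gripper_force: 117.2
lip [-7.8 -0.3] heading err -0.07 sole z mm 69.9 F [ 0.4  0.4 -3.6] q6 -1.19
.............................ooooooooooo---------------------..............
...............................ooo-----------------o--------o..............
................................---------------------------................
.................................--------o--------o--......................
..................................-------------............................
...................................------..................................
..........................-oooo............................................
.........................ooooooooo.........................................
........................---ooooooo-ooooo-..................................
.......................----ooooooo--
[... 2669 characters left out ...]
......-ooo######oo............
....................................................ooooooooo..............
.....................................................o.o...................
...........................................................................
...........................................................................
...........................................................................
[[18.30000000000001, 6.300000000000011], [2.8000000000000114, 14.399999999999977]]
[[28.30000000000001, 9.899999999999977], [12.800000000000011, 18.19999999999999]]
[[37.80000000000001, 13.399999999999977], [22.5, 21.899999999999977]]
[[45.0, 16.0], [29.80000000000001, 24.69999999999999]]
```

```bash
python3 steer.py '[{"trans": [-0.035,0,0]},{"trans": [-0.028,0,0]},{"trans": [-0.02,0,0]},{"trans": [-0.012,0,0]},{"trans": [-0.006,0,0]}]'
python3 steer.py '[{},{}]'
python3 - <<'E'
from h import *
tray(); r=ascii_side(330,268,70,40)
cv2.imwrite('pics/s7.png',crop(r['img'],300,230,115,85,7))
s=manip.get_state(); z=s["position"][2]-.0683
for x in(0,30,60,86): print([(proj(r,w(x/1e3,y/1e3,z+.002))-[330,268]).tolist() for y in(30,-30)])
E
```

```text
clock: 17.7
position: [0.5223, -0.3879, 0.1368]
ee_rot: [-0.0, 0.508, 0.861, -0.0]
contact_force: [0.3, 0.3, -2.5]
width: 0.0142
gripper_force: 117.2
clock: 17.87
position: [0.521, -0.3854, 0.1371]
ee_rot: [-0.001, 0.508, 0.861, 0.0]
contact_force: [0.0, 0.8, -3.3]
width: 0.0142
gripper_force: 117.2
lip [92.  -0.6] heading err -0.07 sole z mm 68.8 F [ 0.   0.8 -3.3] q6 -1.25
---------------.......................................................
---------.............................................................
--....................................................................
......................................................................
......................................................................
......................................................................
......................................................................
......................................................................
......................................................................
......................................................................
............
[... 1721 characters left out ...]
....---ooo--.............................
.................................-ooooooo-............................
...............................--oooooooo--...........................
...............................-ooooooooooo...........................
................................oo-ooooooo-...........................
................................ooooooooo-............................
[[27.69999999999999, 11.100000000000023], [12.399999999999977, 19.899999999999977]]
[[37.80000000000001, 14.800000000000011], [22.69999999999999, 23.80000000000001]]
[[48.19999999999999, 18.600000000000023], [33.19999999999999, 27.80000000000001]]
[[57.39999999999998, 22.0], [42.5, 31.399999999999977]]
```

View pics/s7.png

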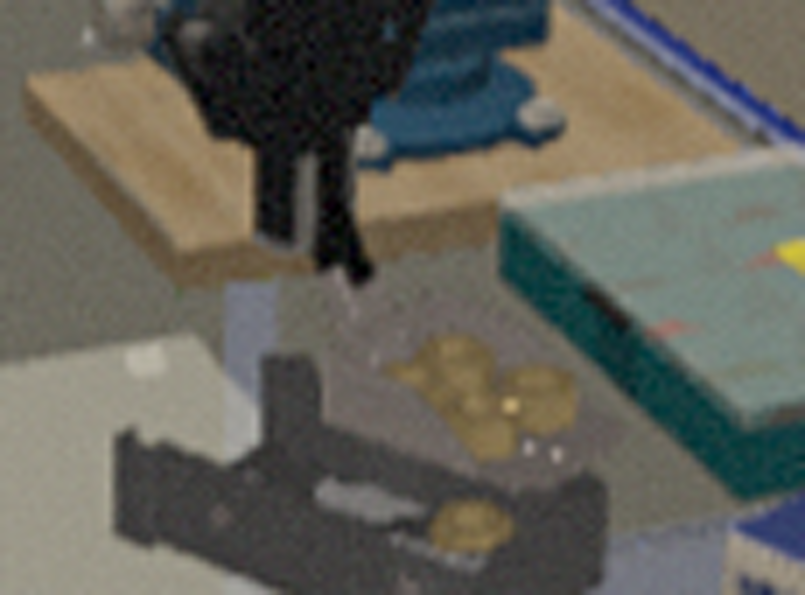

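```bash
python3 steer.py '[{"trans": [0,0,-0.01]},{"trans": [0,0,-0.02]},{"trans": [0,0,-0.03]},{"trans": [0,0,-0.03]},{"trans": [0.004,0,-0.01]}]'
python3 steer.py '[{"trans": [0.01,0,0]},{"trans": [0.016,0,0]},{"trans": [0.022,0,0]},{"trans": [0.026,0,0]},{"trans": [0.026,0,0]}]'
python3 steer.py '[{"trans": [0.024,0,0]},{"trans": [0.02,0,0]},{"trans": [0.012,0,0]},{"trans": [0.006,0,0]},{"yaw": 0.05}]'
python3 steer.py '[{"yaw": 0.1},{"yaw": 0.12},{"yaw": 0.12},{"yaw": 0.08},{"yaw": 0.036}]'
python3 - <<'E'
from h import *
tray(); s=manip.get_state(); print(np.degrees(yaw(s)),s["position"]); r=ascii_side(300,235,70,30)
E
```

```text
clock: 18.33
position: [0.5215, -0.3839, 0.2441]
ee_rot: [0.005, 0.508, 0.861, -0.001]
contact_force: [0.7, -0.7, -2.0]
width: 0.0147
gripper_force: 117.3
clock: 18.75
position: [0.469, -0.2924, 0.2358]
ee_rot: [-0.003, 0.508, 0.861, 0.001]
contact_force: [0.2, 0.5, -3.7]
width: 0.0146
gripper_force: 117.2
clock: 19.17
position: [0.4401, -0.2391, 0.2374]
ee_rot: [-0.001, 0.529, 0.848, 0.0]
contact_force: [0.3, 0.2, -3.2]
width: 0.0144
gripper_force: 117.2
clock: 19.58
position: [0.4415, -0.2412, 0.2374]
ee_rot: [-0.0, 0.709, 0.705, -0.0]
contact_force: [0.8, -0.6, -2.8]
width: 0.0145
gripper_force: 117.2
lip [-87.2 -56.3] heading err -29.26 sole z mm 169.1 F [ 0.8 -0.6 -2.8] q6 -0.63
-90.26235254777527 [ 0.44147243 -0.24120995  0.23739064]
ooooooooooooooo............................oo.........................
ooooooooooooooo..........................oooo.........................
ooo..ooooooooo....................o...................................
ooo....ooooo.....................oo...................................
...................ooo...........oo...............................
[... 1079 characters left out ...]
...----..oooooooooooooooooooooooooooooooooooooooooooooooooooo
.............----..ooooooooooooooooooooooooooooooooooooooooooooooooooo
.............-----..oooooooooooo.ooooooooooooooooooooooooooooooooooooo
..............-----..ooooooooooooooooooooooooooooooooooooooooooooooooo
...............-----..oooooooooooooooooooooooooooooooooooooooooooooooo
................-----..ooooooooooooooooooooooooooooooooooooooooo------
.................----..ooooooooooooooooooooooooooooooooooo------------
..................----..oooooooooooooooooooooooooo--------------------
..................------ooooooooooooooooooooo-------------------------
...................-----.ooooooooooooo----------o-o-o---------o------.
```

```bash
python3 steer.py '[{"trans": [0.01,0,0]},{"trans": [0.018,0,0]},{"trans": [0.026,0,0]},{"trans": [0.034,0,0]},{"trans": [0.04,0,0]}]'
python3 steer.py '[{"trans": [0.04,0,0]},{"trans": [0.04,0,0]},{"trans": [0.04,0,0]},{"trans": [0.04,0,0]},{"trans": [0.04,0.005,0]}]'
python3 steer.py '[{"trans": [0.04,0.01,0]},{"trans": [0.036,0.015,0]},{"trans": [0.034,0.018,0]},{"trans": [0.034,0.018,0]},{"trans": [0.034,0.018,0]}]'
python3 steer.py '[{"trans": [0.034,0.018,0]},{"trans": [0.034,0.012,0]},{"trans": [0.028,0.006,0.005]},{"trans": [0.02,0,0.01]},{"trans": [0.01,0,0.01]}]'
python3 steer.py '[{"trans": [0.004,0,0.01]},{"trans": [0,0,0.004]},{}]'
python3 - <<'E'
from h import *
s=manip.get_state(); print(np.degrees(yaw(s)),s["position"],s["qpos"].round(2)); r=ascii_side(250,165,60,50); print(proj(r,(.564,.246,.101))-[250,165],proj(r,(s["position"][0],s["position"][1]-.115,s["position"][2]-.068))-[250,165])
E
```

```text
clock: 20.05
position: [0.4417, -0.1123, 0.2378]
ee_rot: [0.0, 0.708, 0.706, 0.0]
contact_force: [1.9, 0.0, -2.6]
width: 0.0141
gripper_force: 117.2
clock: 20.47
position: [0.4451, 0.0894, 0.2381]
ee_rot: [-0.0, 0.707, 0.707, -0.0]
contact_force: [0.4, -0.2, -3.1]
width: 0.0145
gripper_force: 117.3
clock: 20.88
position: [0.5259, 0.2676, 0.2379]
ee_rot: [-0.0, 0.707, 0.707, 0.0]
contact_force: [0.3, -0.9, -3.0]
width: 0.0141
gripper_force: 117.3
clock: 21.3
position: [0.5618, 0.3948, 0.212]
ee_rot: [-0.001, 0.706, 0.708, 0.001]
contact_force: [-0.0, -0.0, -2.7]
width: 0.0145
gripper_force: 117.3
clock: 21.55
position: [0.5608, 0.3934, 0.1971]
ee_rot: [-0.0, 0.707, 0.707, -0.002]
contact_force: [0.4, -1.9, -3.3]
width: 0.0142
gripper_force: 117.2
-90.05548925182036 [0.5608138  0.39336288 0.19712663] [ 0.51  0.47  1.33 -0.    1.34  0.51]
............................................................
............................................................
............................................................
............................................................
........
[... 2121 characters left out ...]
.....
............................................................
............................................................
............................................................
............................................................
............................................................
............................................................
............................................................
............................................................
..............-.............................................
............................................................
..........-.................................................
[31.6 27. ] [27.7 16.5]
```

```bash
python3 steer.py '[{"trans": [0.01,0,0.006]},{"trans": [0.015,0,0.006]},{"trans": [0.01,0,0]},{},{}]'
python3 steer.py '[{"trans": [-0.012,0,0]},{"trans": [-0.022,0,0]},{"trans": [-0.032,0,0]},{"trans": [-0.04,0,0]},{"trans": [0.0417,0,0]}]'
python3 steer.py '[{"trans": [0.0417,0,0]},{"trans": [0.035,0,0]},{"trans": [0.02,0,0]},{"trans": [0.005,0,0]},{}]'
cat >> h.py <<'E'
def panview():
    s=manip.get_state(); print(np.degrees(yaw(s)),s["position"]); r=ascii_side(250,165,60,35); print("pan rim ctr",proj(r,(.564,.246,.101))-[250,165],"lip",proj(r,(s["position"][0],s["position"][1]-.115,s["position"][2]-.068))-[250,165])
E
python3 -c "from h import *; panview()"
```

```text
clock: 22.02
position: [0.562, 0.4308, 0.1871]
ee_rot: [0.0, 0.707, 0.707, 0.0]
contact_force: [0.2, -0.0, -2.8]
width: 0.0148
gripper_force: 117.3
clock: 22.43
position: [0.5619, 0.3436, 0.1851]
ee_rot: [0.004, 0.713, 0.701, -0.01]
contact_force: [0.9, -3.2, -3.6]
width: 0.0143
gripper_force: 119.6
clock: 22.85
position: [0.5621, 0.4675, 0.1873]
ee_rot: [0.0, 0.707, 0.707, 0.0]
contact_force: [0.1, 0.3, -1.3]
width: 0.0147
gripper_force: 119.7
-89.97586189878237 [0.56210681 0.46745976 0.18734998]
............................................................
............................................................
............................................................
............................................................
............................................................
............................................................
............................................................
............................................................
............................................................
................................................
[... 877 characters left out ...]
..................................................
............................................................
............................................................
............................................................
............................................................
...................................o........................
....................#oooo#......ooooo--.....................
...................o##ooo#o.....oooooo-.....................
...................oooooooo.....oo..........................
...................ooooo....................................
............................................................
pan rim ctr [31.6 27. ] lip [22.  13.5]
```

```bash
python3 - <<'E'
from h import *
r=ascii_side(122,190,85,62,"top"); print(); ascii_side(405,240,75,60,"top")
E
```

```text
.....................................................................................
.....................................................................................
.....................................................................................
.....................................................................................
.....................................................................................
.....................................................................................
.....................................................................................
.....................................................................................
.....................................................................................
.....................................................................................
.....................................................................................
.....................................................................................
....................................................................
[... 8092 characters left out ...]
................
...........................................................................
...........................................................................
...........................................................................
...........................................................................
...........................................................................
...........................................................................
...........................................................................
...........................................................................
...........................................................................
```

```bash
python3 steer.py '[{"trans": [0,0,-0.025]},{"trans": [0,0,-0.025]},{"trans": [-0.02,-0.01,0]},{"trans": [-0.035,-0.018,0]},{"trans": [-0.035,-0.018,0]}]'
python3 steer.py '[{"trans": [-0.035,-0.018,0]},{"trans": [-0.035,-0.018,0]},{"trans": [-0.035,-0.018,0]},{"trans": [-0.035,-0.018,0]},{"trans": [-0.04,0,0]}]'
python3 steer.py '[{"trans": [-0.04,0,0]},{"trans": [-0.04,0,0]},{"trans": [-0.04,0,0]},{"trans": [-0.04,0,0]},{"trans": [-0.04,0,0]}]'
python3 steer.py '[{"trans": [-0.04,0,0]},{"trans": [-0.04,0,0]},{"trans": [-0.04,0,0]},{"trans": [-0.04,0,0]},{"trans": [-0.025,0,0]}]'
python3 steer.py '[{"yaw": -0.101},{"yaw": -0.101},{"yaw": -0.101},{"yaw": -0.101},{"yaw": -0.101}]'
python3 steer.py '[{"trans": [0,0,0.03]},{"trans": [0,0,0.03]},{"trans": [0,0,0.01]},{}]'
python3 -c "from h import *; tray(); print(manip.get_state()['position'])"
```

```text
clock: 23.42
position: [0.5158, 0.3752, 0.2375]
ee_rot: [0.001, 0.708, 0.707, 0.0]
contact_force: [0.3, -0.8, -1.1]
width: 0.0141
gripper_force: 119.6
clock: 23.83
position: [0.4389, 0.1949, 0.2374]
ee_rot: [-0.001, 0.707, 0.707, -0.001]
contact_force: [-0.0, 0.0, -1.0]
width: 0.0146
gripper_force: 119.6
clock: 24.25
position: [0.4419, -0.0054, 0.2377]
ee_rot: [0.001, 0.708, 0.706, 0.0]
contact_force: [1.3, -0.1, -2.1]
width: 0.0142
gripper_force: 119.6
clock: 24.67
position: [0.4417, -0.1921, 0.2377]
ee_rot: [0.001, 0.709, 0.705, -0.001]
contact_force: [1.0, 0.4, -1.7]
width: 0.0143
gripper_force: 119.6
clock: 25.08
position: [0.4416, -0.1883, 0.2374]
ee_rot: [-0.0, 0.507, 0.862, -0.0]
contact_force: [-0.2, -0.1, -1.8]
width: 0.0141
gripper_force: 119.7
clock: 25.42
position: [0.4403, -0.1868, 0.165]
ee_rot: [-0.003, 0.509, 0.861, -0.0]
contact_force: [0.1, -0.9, -1.9]
width: 0.0146
gripper_force: 119.6
lip [-120.7   24.9] heading err -0.19 sole z mm 96.7 F [ 0.1 -0.9 -1.9] q6 -1.05
[ 0.4403481  -0.18683597  0.16497793]
```

```bash
python3 steer.py '[{"trans": [-0.019,-0.01,0]},{"trans": [-0.026,-0.01,0]},{"trans": [-0.012,-0.005,0.02]},{"trans": [-0.002,-0.001,0.035]},{"trans": [0,0,0.03]}]'
python3 steer.py '[{"trans": [0,0,0.004]},{},{}]'
python3 -c "from h import *; tray()"
```

```text
clock: 25.83
position: [0.4507, -0.2548, 0.0836]
ee_rot: [0.003, 0.509, 0.861, -0.001]
contact_force: [-1.0, 0.9, -2.5]
width: 0.0145
gripper_force: 119.7
clock: 26.08
position: [0.4502, -0.2527, 0.0799]
ee_rot: [0.001, 0.508, 0.861, -0.0]
contact_force: [-0.4, 0.3, -1.0]
width: 0.0147
gripper_force: 119.6
lip [-58.3   1.7] heading err -0.12 sole z mm 11.6 F [-0.4  0.3 -1. ] q6 -1.15
```

```bash
python3 steer.py '[{"trans": [0,-0.002,0.005]},{"trans": [0,0,0.004]},{},{}]'
python3 -c "from h import *; tray()"
python3 steer.py '[{"trans": [-0.008,0,0]},{"trans": [-0.015,0,0]},{"trans": [-0.015,0,0]},{"trans": [-0.015,0,0]},{"trans": [-0.008,0,0]}]'
python3 -c "from h import *; tray()"
```

```text
clock: 26.42
position: [0.4476, -0.2528, 0.0697]
ee_rot: [0.0, 0.508, 0.861, -0.0]
contact_force: [-0.7, 0.0, -1.4]
width: 0.0145
gripper_force: 119.6
lip [-59.5  -0.6] heading err -0.11 sole z mm 1.4 F [-0.7  0.  -1.4] q6 -1.15
clock: 26.83
position: [0.4784, -0.308, 0.0704]
ee_rot: [0.001, 0.509, 0.861, -0.0]
contact_force: [-2.1, 5.0, 12.5]
width: 0.0147
gripper_force: 121.2
lip [ 3.7 -0.5] heading err -0.14 sole z mm 2.1 F [-2.1  5.  12.5] q6 -1.2
```

```bash
python3 steer.py '[{"trans": [-0.006,0,-0.001]},{"trans": [-0.01,0,0]},{"trans": [-0.01,0,0]},{"trans": [-0.006,0,0]},{}]'
python3 -c "from h import *; tray()"
python3 steer.py '[{"trans": [-0.006,0,0]},{"trans": [-0.008,0,0]},{"trans": [-0.006,0,0]},{}]'
python3 -c "from h import *; tray(); r=ascii_side(335,288,50,24)"
```

```text
clock: 27.25
position: [0.4933, -0.3356, 0.0706]
ee_rot: [0.001, 0.509, 0.861, -0.0]
contact_force: [-0.3, 0.7, 2.6]
width: 0.0145
gripper_force: 120.3
lip [35.2 -0.8] heading err -0.13 sole z mm 2.3 F [-0.3  0.7  2.6] q6 -1.22
clock: 27.58
position: [0.4991, -0.3465, 0.0712]
ee_rot: [-0.006, 0.509, 0.861, 0.003]
contact_force: [-7.2, 13.4, 18.0]
width: 0.0147
gripper_force: 122.3
lip [47.5 -1. ] heading err -0.14 sole z mm 2.9 F [-7.2 13.4 18. ] q6 -1.23
-.................................................
..................................................
..................................................
..................................................
..................................................
..................................................
..................................................
..................................................
..................................................
..................................................
..................................................
..................................................
................................-.................
..............................-ooooo--............
............................--oooooo--............
............................-oooooooo--...........
............................---oooooooo...........
............................--ooooooooo...........
............................--ooooooo-............
.............................ooooooo..............
..............................o...................
..................................................
..................................................
..................................................
```

```bash
python3 steer.py '[{"trans": [0.01,0,-0.001]},{},{"trans": [-0.012,0,0]},{"trans": [-0.012,0,0]},{}]'
python3 -c "from h import *; tray(); r=ascii_side(335,295,50,15)"
```

```text
clock: 28.05
position: [0.5084, -0.3627, 0.0714]
ee_rot: [-0.001, 0.508, 0.861, 0.001]
contact_force: [0.8, -0.5, -3.1]
width: 0.0144
gripper_force: 119.5
lip [66.2 -0.7] heading err -0.09 sole z mm 3.1 F [ 0.8 -0.5 -3.1] q6 -1.24
..................................................
..................................................
..................................................
..............................o---................
............................ooooooo-..............
............................oooooooo-.............
...........................ooo-...oo-.............
..........................ooo-....ooo.............
..........................ooo-....ooo.............
..........................ooo.....ooo-............
...........................oo-....oooo--..........
...........................oooo..oooo--...........
............................ooooooo-..............
..............................oooo-...............
..................................................
```

```bash
python3 steer.py '[{"trans": [-0.004,0,0.001]},{"trans": [-0.003,0,0]},{}]'
python3 -c "from h import *; tray()"
python3 steer.py '[{"trans": [0.002,0,-0.001]},{"trans": [0.004,0,-0.002]},{"trans": [0.005,0,-0.003]},{"trans": [0.006,0,-0.004]},{"trans": [0.006,0,-0.006]}]'
python3 steer.py '[{"trans": [0.006,0,-0.008]},{"trans": [0.004,0,-0.01]},{"trans": [0,0,-0.012]},{"trans": [0,0,-0.012]},{"trans": [0,0,-0.008]}]'
python3 - <<'E'
from h import *
tray(); r=ascii_side(325,262,65,55); print(); ascii_side(405,240,75,60,"top")
E
```

```text
clock: 28.35
position: [0.5102, -0.3664, 0.071]
ee_rot: [-0.004, 0.509, 0.861, 0.002]
contact_force: [-5.5, 11.8, 15.1]
width: 0.0144
gripper_force: 122.3
lip [70.2 -1. ] heading err -0.17 sole z mm 2.7 F [-5.5 11.8 15.1] q6 -1.24
clock: 28.77
position: [0.5006, -0.3498, 0.0856]
ee_rot: [-0.001, 0.509, 0.861, -0.0]
contact_force: [-0.1, 0.4, -3.3]
width: 0.0145
gripper_force: 119.7
clock: 29.18
position: [0.4968, -0.3416, 0.1384]
ee_rot: [0.002, 0.508, 0.861, -0.0]
contact_force: [1.6, 0.4, -2.9]
width: 0.0145
gripper_force: 119.7
lip [42.  -0.6] heading err -0.11 sole z mm 70.1 F [ 1.6  0.4 -2.9] q6 -1.22
oooo-......-oooooooooooooo--------------------...................
oooo.........ooooooo-------------------------o...................
.ooo...........-----------o-----------o-----.....................
oooo...........----.....oo--o-----o---...........................
-----..........o-.........------.................................
-----............................................................
------...........................................................
------..................
[... 7004 characters left out ...]
................
...........................................................................
...........................................................................
...........................................................................
...........................................................................
...........................................................................
...........................................................................
...........................................................................
...........................................................................
...........................................................................
```

```bash
python3 steer.py '[{"trans": [0.008,0,0]},{"trans": [0.014,0,0]},{"trans": [0.014,0,0]},{"trans": [0.01,0,0]},{"trans": [0.005,0,0]}]'
python3 steer.py '[{},{"trans": [-0.035,0,0]},{"trans": [-0.028,0,0]},{"trans": [-0.018,0,0]},{"trans": [-0.01,0,0]}]'
python3 steer.py '[{"trans": [-0.004,0,0]},{"trans": [0,0,-0.02]},{"trans": [0,0,-0.03]},{"trans": [0,0,-0.03]},{"trans": [0.004,0,-0.02]}]'
python3 - <<'E'
from h import *
tray(); r=ascii_side(325,230,65,70)
E
```

```text
clock: 29.7
position: [0.4699, -0.2944, 0.1353]
ee_rot: [-0.002, 0.508, 0.861, 0.0]
contact_force: [0.1, 0.0, -2.9]
width: 0.0143
gripper_force: 119.6
clock: 30.12
position: [0.5173, -0.3795, 0.136]
ee_rot: [0.002, 0.509, 0.861, -0.001]
contact_force: [0.8, -0.3, -2.5]
width: 0.0147
gripper_force: 119.4
clock: 30.53
position: [0.5159, -0.3765, 0.2385]
ee_rot: [0.001, 0.508, 0.861, -0.0]
contact_force: [0.5, -0.0, -2.6]
width: 0.0143
gripper_force: 119.4
lip [81.8 -0.8] heading err -0.12 sole z mm 170.2 F [ 0.5 -0.  -2.6] q6 -1.24
.................................................................
......................................................o..........
......................................................oo.........
......................................................oooo.......
......................................................ooooo......
................ooo.....................---o-.........oooooo.....
................oooo...................ooooooo.......ooooooooo...
........oo............................ooooooooo...ooooooooooooo..
........oo..........................
[... 3355 characters left out ...]
........................................
.................................................................
.................................................................
.................................................................
.................................................................
.................................................................
.................................................................
.................................................................
.................................................................
.................................................................
.................................................................
```

```bash
python3 - <<'E'
from h import *
ascii_side(405,235,110,70,"top")
E
```

```text
..............................................................................................................
..............................................................................................................
..............................................................................................................
..............................................................................................................
..............................................................................................................
..............................................................................................................
..............................................................................................................
..............................................................................................................
..............................................................................................................
.....................................................................................................
[... 5969 characters left out ...]
.........o-#ooo#oo................
..................................................................................--#oo#######................
..................................................................................o##-o########...............
.................................................................................-o#ooo#########..............
.................................................................................oo#-############.............
................................................................................-o##-############.............
................................................................................-o#oo#o##########.............
```

```bash
python3 steer.py '[{"trans": [0.008,0,0]},{"trans": [0.016,0,0]},{"trans": [0.022,0,0]},{"trans": [0.026,0,0]},{"trans": [0.026,0,0]}]'
python3 steer.py '[{"trans": [0.022,0,0]},{"trans": [0.016,0,0]},{"trans": [0.01,0,0]},{"trans": [0.005,0,0]},{"yaw": 0.05}]'
python3 steer.py '[{"yaw": 0.1},{"yaw": 0.12},{"yaw": 0.12},{"yaw": 0.08},{"yaw": 0.036}]'
python3 steer.py '[{"trans": [0.01,0,0]},{"trans": [0.018,0,0]},{"trans": [0.026,0,0]},{"trans": [0.034,0,0]},{"trans": [0.04,0,0]}]'
python3 steer.py '[{"trans": [0.04,0,0]},{"trans": [0.04,0,0]},{"trans": [0.04,0,0]},{"trans": [0.04,0,0]},{"trans": [0.04,0.005,0]}]'
python3 steer.py '[{"trans": [0.04,0.01,0]},{"trans": [0.036,0.015,0]},{"trans": [0.034,0.018,0]},{"trans": [0.034,0.018,0]},{"trans": [0.034,0.018,0]}]'
python3 -c "
from h import *; s=manip.get_state(); print(s['position'],np.degrees(yaw(s)))
r=cam('side');print(proj(r,s['position'])); ascii_side(405,240,75,60,'top')"
```

```text
clock: 31.05
position: [0.4658, -0.2879, 0.2329]
ee_rot: [-0.003, 0.509, 0.861, 0.001]
contact_force: [-0.5, 0.7, -2.4]
width: 0.0142
gripper_force: 119.6
clock: 31.47
position: [0.4414, -0.2425, 0.2349]
ee_rot: [-0.001, 0.53, 0.848, 0.0]
contact_force: [0.9, -0.8, -3.3]
width: 0.0142
gripper_force: 119.5
clock: 31.88
position: [0.4426, -0.2443, 0.235]
ee_rot: [-0.001, 0.709, 0.705, -0.0]
contact_force: [0.3, -0.2, -2.0]
width: 0.0145
gripper_force: 119.5
clock: 32.3
position: [0.443, -0.1155, 0.2354]
ee_rot: [-0.0, 0.708, 0.706, 0.0]
contact_force: [1.6, 1.2, -3.0]
width: 0.0147
gripper_force: 119.5
clock: 32.72
position: [0.4466, 0.0863, 0.2358]
ee_rot: [-0.001, 0.707, 0.707, -0.0]
contact_force: [1.1, -0.6, -2.9]
width: 0.0148
gripper_force: 119.5
clock: 33.13
position: [0.5276, 0.2644, 0.2355]
ee_rot: [-0.0, 0.707, 0.707, 0.0]
contact_force: [0.6, -0.2, -2.1]
width: 0.0146
gripper_force: 119.6
[0.52761645 0.26438498 0.23552449] -90.00148520546222
[268.5 152.7]
...........................................................................
.............................................
[... 3738 characters left out ...]
................
...........................................................................
...........................................................................
...........................................................................
...........................................................................
...........................................................................
...........................................................................
...........................................................................
...........................................................................
...........................................................................
```

```bash
python3 steer.py '[{"trans": [0.034,0.018,0]},{"trans": [0.034,0.012,0]},{"trans": [0.034,0.006,0.005]},{"trans": [0.028,0,0.01]},{"trans": [0.02,0,0.01]}]'
python3 steer.py '[{"trans": [0.01,0,0.012]},{"trans": [0.004,0,0.01]},{"trans": [0,0,0.003]},{}]'
python3 -c "from h import *; panview()"
```

```text
clock: 33.65
position: [0.5639, 0.4149, 0.2101]
ee_rot: [-0.001, 0.707, 0.707, 0.001]
contact_force: [-0.7, 0.0, -2.7]
width: 0.0143
gripper_force: 119.5
clock: 33.98
position: [0.5631, 0.4241, 0.1843]
ee_rot: [-0.0, 0.708, 0.706, -0.002]
contact_force: [-0.2, -0.6, -3.5]
width: 0.0146
gripper_force: 119.5
-90.12215387728901 [0.56312462 0.42405702 0.18430648]
............................................................
............................................................
............................................................
............................................................
............................................................
............................................................
............................................................
.......................o##o.................................
.......................###oo................................
.......................###oo................................
................ooooooo###oo................................
...............-oooooooo#ooo................................
......
[... 736 characters left out ...]
..................................................
............................................................
............................................................
............................................................
............................................................
............................................................
....................#oooo-......oooooo#.....................
...................o##oooo-.....o##oooo.....................
...................oooooooo.....oo##........................
...................oooooo.o.................................
............................................................
pan rim ctr [31.6 27. ] lip [25.9 17.6]
```

```bash
python3 steer.py '[{"trans": [-0.012,0,0]},{"trans": [-0.022,0,0]},{"trans": [-0.032,0,0]},{"trans": [-0.04,0,0]},{"trans": [0.0417,0,0]}]'
python3 steer.py '[{"trans": [0.0417,0,0]},{"trans": [0.035,0,0]},{"trans": [0.02,0,0]},{"trans": [0.005,0,0]},{}]'
python3 steer.py '[{"trans": [0.01,0,-0.02]},{"trans": [0,0,-0.03]},{},{}]'
python3 -c "from h import *; panview(); ascii_side(122,190,85,62,'top')"
```

```text
clock: 34.45
position: [0.5644, 0.3391, 0.1853]
ee_rot: [0.005, 0.714, 0.7, -0.009]
contact_force: [1.9, -1.5, -3.6]
width: 0.0145
gripper_force: 119.6
clock: 34.87
position: [0.5645, 0.4629, 0.1872]
ee_rot: [0.001, 0.708, 0.707, 0.001]
contact_force: [-0.2, 0.4, -1.9]
width: 0.0147
gripper_force: 119.7
clock: 35.2
position: [0.5655, 0.4714, 0.2395]
ee_rot: [0.001, 0.708, 0.706, 0.002]
contact_force: [0.5, -0.2, -1.8]
width: 0.0148
gripper_force: 119.9
-90.20167680224336 [0.56549638 0.47136564 0.23953913]
............................................................
............................................................
............................................................
............................................................
...................................................-........
............................................................
............................................................
............................................................
............................................................
........................................
[... 6217 characters left out ...]
............
..........................................................oo#####....................
............................................................#####....................
............................................................#####....................
............................................................#####....................
............................................................#####....................
............................................................####.....................
.....................................................................................
.....................................................................................
```

```bash
python3 -c "
from h import *
r=cam('top'); cv2.imwrite('pics/t8.png',crop(r['img'],110,175,130,100,6))"
```

```text
(no output)
```

View pics/t8.png

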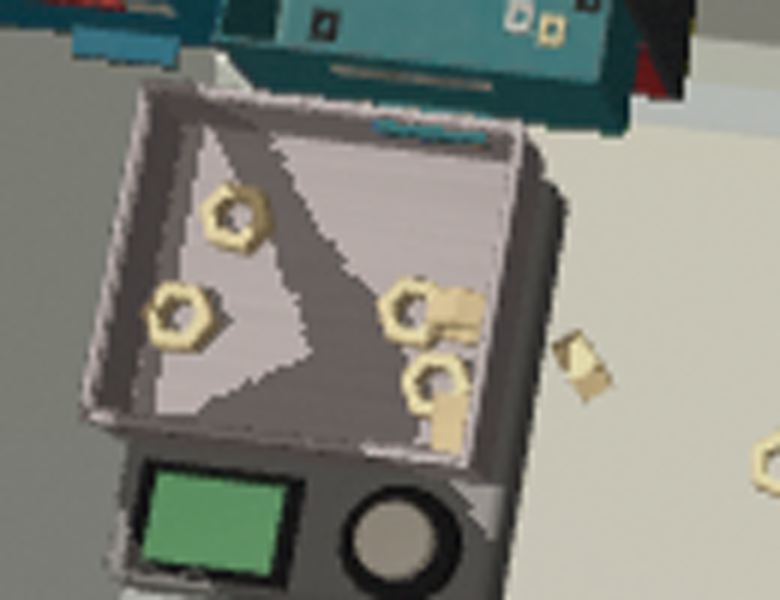

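```bash
python3 steer.py '[{"trans": [-0.02,-0.01,0]},{"trans": [-0.036,-0.02,0]},{"trans": [-0.036,-0.02,0]},{"trans": [-0.036,-0.02,0]},{"trans": [-0.036,-0.02,0]}]'
python3 steer.py '[{"trans": [-0.04,0,0]},{"trans": [-0.04,0,0]},{"trans": [-0.04,0,0]},{"trans": [-0.04,0,0]},{"trans": [-0.04,0,0]}]'
python3 steer.py '[{"trans": [-0.04,0,0]},{"trans": [-0.04,0,0]},{"trans": [-0.04,0,0]},{"trans": [-0.04,0,0]},{"trans": [-0.04,0,0]}]'
python3 steer.py '[{"trans": [-0.015,0,0.02]},{"trans": [0,0,0.03]},{"trans": [0,0,0.03]},{"trans": [0,0,0.03]},{"trans": [0,0,0.02]}]'
python3 - <<'E'
from h import *
s=manip.get_state(); print(s["position"],np.degrees(yaw(s)))
rw=cam("wrist"); T=np.load("T2.npy"); print("panel",[ray(rw,*p,.006,T) for p in[(228,155),(327,260)]],"tape",ray(rw,398,285,.013,T))
r=cam("top"); print("nuts",ray(r,207,235.8,.012),ray(r,239.2,252.5,.014))
E
```

```text
clock: 35.77
position: [0.4716, 0.3067, 0.2344]
ee_rot: [-0.0, 0.708, 0.706, -0.002]
contact_force: [-0.2, 0.0, -1.0]
width: 0.0144
gripper_force: 119.6
clock: 36.18
position: [0.4716, 0.107, 0.2351]
ee_rot: [-0.001, 0.708, 0.706, -0.001]
contact_force: [0.4, 0.4, -1.5]
width: 0.0142
gripper_force: 119.7
clock: 36.6
position: [0.471, -0.0926, 0.2351]
ee_rot: [-0.001, 0.708, 0.706, -0.001]
contact_force: [0.8, -0.3, -1.3]
width: 0.0144
gripper_force: 119.7
clock: 37.02
position: [0.4697, -0.1055, 0.1028]
ee_rot: [-0.003, 0.708, 0.706, -0.001]
contact_force: [-0.3, 0.1, -3.1]
width: 0.0144
gripper_force: 119.7
[ 0.46967076 -0.10545517  0.10277527] -90.18414311312502
panel [array([ 0.3522, -0.1775,  0.006 ]), array([ 0.4315, -0.1069,  0.006 ])] tape [ 0.4489 -0.0529  0.013 ]
nuts [0.5569 0.157  0.012 ] [0.525  0.0745 0.014 ]
```

```bash
python3 steer.py '[{"trans": [0,0.014,0]},{"trans": [0,0,0.015]},{"trans": [0,0,0.012]},{"trans": [0,0,0.003]},{}]'
python3 steer.py '[{"trans": [0,0,0.002]},{},{}]'
python3 -c "from h import *; s=manip.get_state(); print(s['position'],s['contact_force'])"
```

```text
clock: 37.53
position: [0.4863, -0.1057, 0.0761]
ee_rot: [-0.001, 0.708, 0.706, -0.0]
contact_force: [0.9, -0.3, -1.9]
width: 0.0141
gripper_force: 119.6
clock: 37.78
position: [0.4872, -0.1059, 0.0749]
ee_rot: [0.001, 0.708, 0.706, 0.0]
contact_force: [0.9, 0.5, -1.7]
width: 0.0144
gripper_force: 119.7
[ 0.4872375  -0.10594544  0.074897  ] [ 0.93737495  0.53964148 -1.73441891]
```

```bash
python3 steer.py '[{"trans": [0,0,0.004]},{},{}]'
python3 steer.py '[{"trans": [0,0,0.003]},{},{}]'
python3 steer.py '[{"trans": [0,0,0.002]},{},{}]'
```

```text
clock: 38.03
position: [0.4867, -0.1057, 0.0701]
ee_rot: [-0.0, 0.708, 0.706, -0.0]
contact_force: [-0.3, -0.7, -1.8]
width: 0.0144
gripper_force: 119.7
clock: 38.28
position: [0.4873, -0.1058, 0.0676]
ee_rot: [0.0, 0.708, 0.706, 0.0]
contact_force: [-0.1, 1.7, 3.8]
width: 0.0141
gripper_force: 120.5
clock: 38.53
position: [0.4874, -0.1055, 0.0674]
ee_rot: [0.001, 0.708, 0.706, 0.001]
contact_force: [-3.2, 3.7, 18.9]
width: 0.0144
gripper_force: 122.8
```

```bash
python3 steer.py '[{"trans": [0,0,-0.003]},{},{},{}]' 0.04 40
python3 steer.py '[{},{},{"trans": [0,0,-0.01]},{"trans": [0,0,-0.03]},{"trans": [0,0,-0.04]}]'
python3 steer.py '[{"trans": [0,0,-0.04]},{"trans": [0,0,-0.02]},{"trans": [0.04,0,0]},{"trans": [0.04,0,0]},{"trans": [0.04,0,0]}]' 0.05
python3 steer.py '[{"trans": [0.04,0,0]},{"trans": [0.02,0,0]},{},{}]'
cat > nutw.py <<'E'
from h import *
s=manip.get_state(); r=cam("wrist"); T=wristT(s,r); print(s["position"],np.degrees(yaw(s)))
H=cv2.cvtColor(r["img"],cv2.COLOR_RGB2HSV); m=((H[...,1]>75)&(H[...,0]>12)&(H[...,0]<32)&(H[...,2]>70)).astype(np.uint8)
n,l,st,ce=cv2.connectedComponentsWithStats(cv2.morphologyEx(m,cv2.MORPH_CLOSE,np.ones((5,5))))
for i in range(1,n):
    if st[i][4]<150: continue
    rc=cv2.minAreaRect(np.argwhere(l==i)[:,::-1].astype(np.float32))
    print(st[i].tolist(),ce[i].round(0),ray(r,*ce[i],.012,T),[ray(r,*p,.012,T)[:2].tolist() for p in cv2.boxPoints(rc)])
np.save("Tw.npy",T); cv2.imwrite("pics/wn.png",r["img"][:,:,::-1])
E
python3 nutw.py
```

```text
clock: 38.87
position: [0.4867, -0.1058, 0.0678]
ee_rot: [-0.0, 0.708, 0.706, -0.0]
contact_force: [0.7, 0.3, -0.2]
width: 0.04
gripper_force: 0.0
clock: 39.28
position: [0.4845, -0.105, 0.1461]
ee_rot: [-0.004, 0.708, 0.706, -0.002]
contact_force: [0.6, -0.2, -0.4]
width: 0.0399
gripper_force: 0.0
clock: 39.7
position: [0.4872, 0.0149, 0.2086]
ee_rot: [0.0, 0.709, 0.705, 0.001]
contact_force: [0.6, -0.8, -0.4]
width: 0.0501
gripper_force: 0.0
clock: 40.03
position: [0.487, 0.075, 0.2079]
ee_rot: [0.0, 0.707, 0.707, -0.0]
contact_force: [-0.2, 0.0, 0.0]
width: 0.0499
gripper_force: 0.0
[0.48697706 0.07500069 0.20786433] -89.95102867825152
[0, 0, 52, 78, 3224] [24. 38.] [0.2934 0.1895 0.012 ] [[0.2715, 0.1651], [0.2825, 0.2123], [0.3157, 0.2122], [0.3065, 0.1651]]
[344, 0, 78, 42, 2118] [379.  22.] [0.53   0.1992 0.012 ] [[0.5068, 0.2122], [0.557, 0.2122], [0.5589, 0.1877], [0.5073, 0.1877]]
[427, 0, 48, 43, 1793] [450.  20.] [0.5771 0.2002 0.012 ] [[0.5609, 0.2122], [0.5915, 0.2122], [0.5945, 0.1871], [0.563, 0.1871]]
[394, 68, 43, 41, 955] [415.  89.] [0.5575 0.1574 0.012 ] [[0.5409
[... 182 characters left out ...]
76, 0.0535]]
[5, 269, 102, 142, 5358] [ 66. 334.] [ 0.2793 -0.0374  0.012 ] [[0.2242, -0.0324], [0.3029, 0.0242], [0.343, -0.0517], [0.2607, -0.1169]]
[390, 296, 250, 111, 13800] [525. 331.] [ 0.6632 -0.0341  0.012 ] [[0.5489, -0.0017], [0.7507, -0.0017], [0.7769, -0.1104], [0.555, -0.1104]]
[0, 361, 16, 41, 330] [  5. 381.] [ 0.2178 -0.0843  0.012 ] [[0.2086, -0.105], [0.2183, -0.0634], [0.2311, -0.0634], [0.2219, -0.105]]
[381, 388, 20, 82, 551] [392. 430.] [ 0.5583 -0.1369  0.012 ] [[0.5488, -0.182], [0.5489, -0.0908], [0.5651, -0.0921], [0.5663, -0.1835]]
[0, 401, 27, 61, 853] [  9. 433.] [ 0.2086 -0.1405  0.012 ] [[0.1927, -0.1733], [0.2086, -0.105], [0.2317, -0.105], [0.2171, -0.1733]]
```

```bash
python3 steer.py '[{"trans": [0,0.02,0.02]},{"trans": [0,0.02,0.04]},{"trans": [0,0,0.04]},{"trans": [0,0,0.04]},{"trans": [0,0,0.03]}]' 0.05 40
python3 steer.py '[{"trans": [0,0,0.015]},{},{}]'
python3 -c "from h import *; print(manip.get_state()['position'])"
```

```text
clock: 40.5
position: [0.5249, 0.0723, 0.038]
ee_rot: [-0.001, 0.709, 0.706, -0.001]
contact_force: [-0.3, -0.8, 0.6]
width: 0.0501
gripper_force: 0.0
clock: 40.75
position: [0.5257, 0.0728, 0.0252]
ee_rot: [-0.001, 0.708, 0.706, -0.001]
contact_force: [0.1, -0.1, -0.4]
width: 0.0501
gripper_force: 0.0
[0.52569067 0.07277365 0.02520735]
```

```bash
python3 steer.py '[{},{},{},{},{}]' 0 40
python3 steer.py '[{},{},{"trans": [0,0,-0.01]},{"trans": [0,0,-0.03]},{"trans": [0,0,-0.04]}]'
```

```text
clock: 41.17
position: [0.5275, 0.0738, 0.0278]
ee_rot: [0.002, 0.708, 0.707, 0.001]
contact_force: [-0.6, -2.3, 6.9]
width: 0.0241
gripper_force: 39.2
clock: 41.58
position: [0.5232, 0.0743, 0.105]
ee_rot: [-0.003, 0.708, 0.706, -0.002]
contact_force: [1.4, 0.2, -0.9]
width: 0.0238
gripper_force: 39.3
```

```bash
python3 steer.py '[{"trans": [0,0,-0.04]},{"trans": [0,0,-0.04]},{"trans": [0.03,0.008,-0.01]},{"trans": [0.04,0.01,0]},{"trans": [0.04,0.01,0]}]'
python3 steer.py '[{"trans": [0.04,0.01,0]},{"trans": [0.023,0.004,0.02]},{"trans": [0,0,0.04]},{"trans": [0,0,0.025]},{}]'
python3 steer.py '[{},{},{}]' 0.05
python3 steer.py '[{"trans": [0,0,-0.03]},{"trans": [0,0,-0.04]},{"trans": [0,0,-0.03]},{"trans": [-0.03,-0.01,0]},{"trans": [-0.04,-0.01,0]}]'
python3 steer.py '[{"trans": [-0.04,-0.01,0]},{"trans": [-0.04,-0.01,0]},{"trans": [-0.03,-0.01,0]},{"trans": [-0.01,0,0]},{}]'
python3 nutw.py | head -8; python3 -c "from h import *; ascii_side(125,192,80,65,'top')"
```

```text
clock: 42.0
position: [0.5548, 0.185, 0.1992]
ee_rot: [0.001, 0.709, 0.706, 0.002]
contact_force: [1.0, 0.1, 0.1]
width: 0.024
gripper_force: 39.3
clock: 42.42
position: [0.5637, 0.2468, 0.106]
ee_rot: [-0.003, 0.707, 0.707, -0.005]
contact_force: [-0.2, -1.0, -0.5]
width: 0.0239
gripper_force: 39.4
clock: 42.67
position: [0.5699, 0.2473, 0.1137]
ee_rot: [0.001, 0.708, 0.706, 0.002]
contact_force: [-0.4, -0.8, 0.3]
width: 0.0502
gripper_force: 0.0
clock: 43.08
position: [0.5508, 0.1788, 0.2161]
ee_rot: [0.003, 0.707, 0.708, 0.005]
contact_force: [0.1, -1.5, -0.4]
width: 0.0496
gripper_force: 0.0
clock: 43.5
position: [0.5183, 0.0546, 0.2132]
ee_rot: [0.002, 0.709, 0.705, 0.001]
contact_force: [-0.3, 0.5, -0.1]
width: 0.0497
gripper_force: 0.0
[0.51829938 0.0546184  0.21321387] -90.35911110903051
[0, 0, 27, 71, 1307] [10. 37.] [0.3144 0.1715 0.012 ] [[0.3054, 0.193], [0.3223, 0.1955], [0.3211, 0.1524], [0.3034, 0.1497]]
[347, 36, 42, 42, 873] [368.  57.] [0.5575 0.1575 0.012 ] [[0.5417, 0.1533], [0.5633, 0.1713], [0.5733, 0.1614], [0.5517, 0.143]]
[0, 256, 89, 165, 5252] [ 49. 330.] [
[... 4943 characters left out ...]
.............................#####..................
.........................................................####...................
................................................................................
................................................................................
................................................................................
................................................................................
................................................................................
................................................................................
................................................................................
```

```bash
python3 steer.py '[{"trans": [-0.03,-0.008,0]},{"trans": [-0.035,-0.008,0]},{"trans": [-0.03,-0.008,0]},{"trans": [-0.015,-0.007,0]},{}]' 0.06 120
cat > scoopchk.py <<'E'
from h import *
s=manip.get_state(); r=cam("wrist"); T=wristT(s,r); print(s["position"],np.degrees(yaw(s)))
X,Y=.4867,-.1058
p=proj(r,(X,Y+.027,.113),T); print("pred handle top",p)
for q in[(X-.033,Y-.03,.026),(X+.033,Y-.03,.026)]: print("pred rear corner",proj(r,q,T))
u,v=p.astype(int); g=cv2.cvtColor(r["img"],cv2.COLOR_RGB2GRAY)
for row in g[v-30:v+60:3,u-75:u+75:2]: print(''.join('#' if x<45 else '+' if x<100 else '.' if x<160 else ' ' for x in row))
E
python3 scoopchk.py
```

```text
clock: 44.02
position: [0.4867, -0.054, 0.2113]
ee_rot: [0.0, 0.708, 0.706, -0.0]
contact_force: [0.7, 1.2, -0.5]
width: 0.0596
gripper_force: 0.0
[ 0.48667458 -0.05396042  0.21130491] -90.19035103997848
pred handle top [313.8 291.4]
pred rear corner [272.2 308. ]
pred rear corner [355.6 307.7]
+..                                                                        
++++.                                                                      
++.+.                                                                      
++++.   .                                                                  
+++++                              .                                       
+....                              .                                       
+...+                             ..                                       
....+                              +                                       
+++++                             ++++++++++                               
+++.+                           +++++++++++++.                             
+++++.                         .++++++++++++
[... 758 characters left out ...]
              ++.                
++++++             ++++++..++.++.++.                    ++.                
++++++             ++++++..++++.+....++++.              ++.                
++++++.            +++.+++.++++..+........+.+.++.+.+    ++                 
++++++.            .++..++.++++.+.+....+++.+.+..+..+...+++                 
.+++++.            .++..+++++++...+....++++++++....+..++++                 
      .            .+++.++...++.+++....+++.+.+.+..+++..+++                 
.+.++.    .        .++ .         .++.+..++++....+.++...+++                 
+++++.              ++ .               .....++.++..+...+++                 
++++..              ++                           ..+.+++++
```

```bash
python3 steer.py '[{"trans": [-0.02,0,0]},{"trans": [-0.025,0,0.01]},{"trans": [-0.007,0,0.035]},{"trans": [0,0,0.035]},{"trans": [0,0,0.035]}]' 0.06 120
python3 steer.py '[{"trans": [0,0,0.02]},{"trans": [0,0,0.006]},{},{}]'
python3 steer.py '[{},{},{},{},{}]' 0 120
python3 steer.py '[{},{},{},{},{}]'
```

```text
clock: 44.48
position: [0.4886, -0.1037, 0.0954]
ee_rot: [0.001, 0.708, 0.707, 0.001]
contact_force: [0.3, -0.7, -0.6]
width: 0.06
gripper_force: 0.0
clock: 44.82
position: [0.4881, -0.104, 0.0706]
ee_rot: [0.001, 0.707, 0.707, 0.001]
contact_force: [0.1, -0.9, 0.6]
width: 0.0602
gripper_force: 0.0
clock: 45.23
position: [0.4873, -0.1049, 0.0712]
ee_rot: [0.001, 0.708, 0.706, 0.001]
contact_force: [0.1, 1.9, 5.0]
width: 0.0145
gripper_force: 116.6
clock: 45.65
position: [0.4873, -0.1049, 0.0712]
ee_rot: [0.001, 0.708, 0.706, 0.001]
contact_force: [0.2, 1.8, 6.7]
width: 0.0147
gripper_force: 116.6
```

```bash
python3 steer.py '[{"trans": [0,0,-0.02]},{"trans": [0,0,-0.035]},{"trans": [0,0,-0.035]},{"trans": [0.02,-0.01,-0.03]},{"trans": [0.035,-0.02,-0.01]}]'
python3 steer.py '[{"trans": [0.035,-0.02,0]},{"trans": [0.03,-0.02,0]},{"trans": [0.015,-0.015,0]},{"yaw": -0.123},{"yaw": -0.123}]'
python3 steer.py '[{"yaw": -0.123},{"yaw": -0.123},{"yaw": -0.123},{"yaw": -0.123},{"yaw": -0.123}]'
python3 steer.py '[{"yaw": -0.123},{"yaw": -0.123},{"yaw": -0.123},{"yaw": -0.123},{"yaw": -0.123}]'
python3 steer.py '[{"yaw": -0.123},{"yaw": -0.123},{"yaw": -0.123},{"yaw": -0.123},{"yaw": -0.123}]'
python3 steer.py '[{"yaw": -0.123},{"yaw": -0.123},{"yaw": -0.123},{"yaw": -0.123},{"yaw": -0.1}]'
cat > sc.py <<'E'
from h import *
import sys
s=manip.get_state(); a=yaw(s)%(2*np.pi); p=s["position"]; d=np.array([np.cos(a),np.sin(a)])
print("TCP",p.round(4),"heading",np.degrees(a).round(1),"lip",(p[:2]+.115*d).round(4),"sole",(p[2]-.071).round(4),"F",s["contact_force"].round(1),"q",s["qpos"].round(2))
if len(sys.argv)>2:
    g=np.array([float(x) for x in sys.argv[1:3]])-p[:2]; print("tool dx,dy to target TCP",round(-d@g,4),round(-d[1]*g[0]+d[0]*g[1],4))
E
python3 sc.py .4926 .0026
```

```text
clock: 46.07
position: [0.4618, -0.0526, 0.2049]
ee_rot: [0.006, 0.709, 0.705, 0.003]
contact_force: [0.2, 1.6, -2.2]
width: 0.0143
gripper_force: 117.2
clock: 46.48
position: [0.4001, 0.0316, 0.2002]
ee_rot: [-0.0, 0.613, 0.79, 0.0]
contact_force: [0.1, 0.7, -1.6]
width: 0.0142
gripper_force: 117.0
clock: 46.9
position: [0.4013, 0.0304, 0.2]
ee_rot: [-0.0, 0.346, 0.938, 0.0]
contact_force: [-0.2, -0.0, -1.9]
width: 0.0143
gripper_force: 117.1
clock: 47.32
position: [0.4013, 0.0304, 0.2]
ee_rot: [-0.0, 0.046, 0.999, 0.0]
contact_force: [0.8, 0.7, -2.0]
width: 0.0143
gripper_force: 117.1
clock: 47.73
position: [0.4013, 0.0303, 0.2]
ee_rot: [-0.0, -0.259, 0.966, 0.0]
contact_force: [-0.3, -0.1, -1.3]
width: 0.0143
gripper_force: 117.1
clock: 48.15
position: [0.4022, 0.0422, 0.1997]
ee_rot: [-0.006, -0.52, 0.854, -0.009]
contact_force: [-0.4, -0.7, -2.4]
width: 0.0145
gripper_force: 117.0
TCP [0.4022 0.0422 0.1997] heading 62.7 lip [0.4549 0.1444] sole 0.1287 F [-0.4 -0.7 -2.4] q [-0.05  0.06  1.92 -0.02  1.16 -2.7 ]
tool dx,dy to target TCP -0.0063 -0.0985
```

```bash
python3 steer.py '[{"yaw": 0.1},{"yaw": 0.05},{},{}]'; python3 sc.py .49 -.003
```

```text
clock: 48.48
position: [0.4021, 0.044, 0.1996]
ee_rot: [-0.005, -0.456, 0.89, -0.009]
contact_force: [-0.2, 0.4, -1.2]
width: 0.0143
gripper_force: 117.3
TCP [0.4021 0.044  0.1996] heading 54.2 lip [0.4693 0.1373] sole 0.1286 F [-0.2  0.4 -1.2] q [-0.05  0.06  1.92 -0.02  1.16 -2.56]
tool dx,dy to target TCP -0.0133 -0.0988
```

```bash
python3 steer.py '[{"trans": [-0.005,-0.02,0]},{"trans": [-0.004,-0.03,0]},{"trans": [-0.004,-0.014,0]},{},{}]'; python3 sc.py .463 .016
```

```text
clock: 48.9
position: [0.4617, 0.0169, 0.1997]
ee_rot: [-0.005, -0.455, 0.891, -0.008]
contact_force: [-0.9, 0.3, -2.1]
width: 0.0142
gripper_force: 117.2
TCP [0.4617 0.0169 0.1997] heading 54.1 lip [0.5291 0.1101] sole 0.1287 F [-0.9  0.3 -2.1] q [-0.1   0.15  1.82 -0.02  1.18 -2.61]
tool dx,dy to target TCP 0.0 -0.0016
```

```bash
python3 steer.py '[{"trans": [0,0,0.03]},{"trans": [0,0,0.04]},{"trans": [0,0,0.035]},{"trans": [0,0,0.015]},{}]'
python3 steer.py '[{"trans": [0,0,0.005]},{},{}]'; python3 sc.py .463 .016
```

```text
clock: 49.32
position: [0.4569, 0.0156, 0.0767]
ee_rot: [-0.009, -0.455, 0.89, -0.006]
contact_force: [-0.8, 0.3, -1.7]
width: 0.0145
gripper_force: 117.1
clock: 49.57
position: [0.4626, 0.0148, 0.0763]
ee_rot: [-0.004, -0.455, 0.89, -0.009]
contact_force: [-0.0, 0.5, -1.9]
width: 0.0146
gripper_force: 117.1
TCP [0.4626 0.0148 0.0763] heading 54.2 lip [0.5299 0.108 ] sole 0.0053 F [-0.   0.5 -1.9] q [-0.1   0.29  2.   -0.03  0.85 -2.6 ]
tool dx,dy to target TCP -0.0012 0.0004
```

```bash
python3 steer.py '[{"trans": [0,0,0.004]},{},{}]'; python3 steer.py '[{"trans": [0,0,0.002]},{},{}]'; python3 sc.py .4984 .0645
```

```text
clock: 49.82
position: [0.4632, 0.0145, 0.0724]
ee_rot: [-0.003, -0.455, 0.89, -0.01]
contact_force: [-0.5, -2.0, 5.5]
width: 0.0143
gripper_force: 118.2
clock: 50.07
position: [0.4633, 0.0136, 0.0712]
ee_rot: [-0.003, -0.456, 0.89, -0.01]
contact_force: [-2.4, -3.5, 14.0]
width: 0.0148
gripper_force: 119.5
TCP [0.4633 0.0136 0.0712] heading 54.2 lip [0.5306 0.1069] sole 0.0002 F [-2.4 -3.5 14. ] q [-0.11  0.3   2.   -0.03  0.84 -2.6 ]
tool dx,dy to target TCP -0.0618 0.0013
```

```bash
python3 steer.py '[{"trans": [-0.006,0,-0.0015]},{"trans": [-0.012,0,0]},{"trans": [-0.012,0,0]},{"trans": [-0.01,0,0]},{}]'; python3 sc.py .4984 .0645
python3 steer.py '[{"trans": [-0.01,0,0]},{"trans": [-0.008,0,0]},{}]'; python3 sc.py .4984 .0645
python3 -c "
from h import *
r=ascii_side(225,175,80,55); print(proj(r,(.5575,.1575,.012))-[225,175])"
```

```text
clock: 50.48
position: [0.487, 0.0482, 0.0711]
ee_rot: [-0.004, -0.456, 0.89, -0.009]
contact_force: [-1.0, -0.1, 9.8]
width: 0.0142
gripper_force: 118.9
TCP [0.487  0.0482 0.0711] heading 54.2 lip [0.5542 0.1415] sole 0.0001 F [-1.  -0.1  9.8] q [-0.03  0.33  1.95 -0.03  0.86 -2.53]
tool dx,dy to target TCP -0.0199 0.0003
clock: 50.73
position: [0.4971, 0.0624, 0.0711]
ee_rot: [-0.004, -0.456, 0.89, -0.009]
contact_force: [-1.4, -1.6, 13.6]
width: 0.0143
gripper_force: 119.2
TCP [0.4971 0.0624 0.0711] heading 54.2 lip [0.5643 0.1557] sole 0.0001 F [-1.4 -1.6 13.6] q [-0.    0.34  1.92 -0.03  0.87 -2.5 ]
tool dx,dy to target TCP -0.0025 0.0002
................................................................................
...................................................-.......-....................
.........................................-......................................
................................................................................
..................................................-.............................
...........................................
[... 3318 characters left out ...]
.......................oooooo...........
..............................................................oo#oooo...........
.....................................................-.......-o##oooo-..........
...................................................-.........-##oooooo..........
.............................................................-ooooooo...........
..............................................................-oooooo...........
...............................................................--ooo............
................................................................-o..............
..................................-.............................................
[63.2 50.4]
```

```bash
python3 steer.py '[{"trans": [-0.004,0,0]},{"trans": [-0.004,0,0]},{"trans": [-0.003,0,0]},{}]'; python3 sc.py .4984 .0645
python3 -c "
from h import *
r=ascii_side(275,212,35,25)"
python3 steer.py '[{"trans": [0.003,0,-0.001]},{"trans": [0.005,0,-0.001]},{"trans": [0.006,0,-0.002]},{"trans": [0.008,0,-0.003]},{"trans": [0.008,0,-0.003]}]'; python3 sc.py
python3 -c "
from h import *
r=ascii_side(275,212,35,25)"
```

```text
clock: 51.12
position: [0.5028, 0.0704, 0.0712]
ee_rot: [-0.005, -0.456, 0.89, -0.009]
contact_force: [-4.0, -4.1, 15.3]
width: 0.0147
gripper_force: 119.6
TCP [0.5028 0.0704 0.0712] heading 54.2 lip [0.57   0.1637] sole 0.0002 F [-4.  -4.1 15.3] q [ 0.02  0.35  1.91 -0.03  0.88 -2.48]
tool dx,dy to target TCP 0.0074 0.0001
..-................................
...................................
...................................
...................................
...................................
..-.-..............................
...................................
...........-.......................
..............--ooo-...............
..-..........-oooooo...............
............-oooo-oo-..............
............-ooo..-oo..............
.............oo...-oo..............
.............ooo.-ooo..............
..............oooooo...............
...............oooo................
.......-...........................
...................................
...................................
...................................
...................................
..................
[... 610 characters left out ...]
................
...................................
...................................
...................................
..........ooo##o...................
.-........###o#o-..................
........-o#oooooo..........-.......
.........o#oo..-oo.................
.........ooo...-oo.................
..........oo..-ooo.................
...........oo-ooo..................
...........ooooo...................
...-...............................
...................................
...................................
...................................
...................................
...................................
...................................
...................................
```

```bash
python3 steer.py '[{"trans": [0.006,0,-0.008]},{"trans": [0.004,0,-0.012]},{"trans": [0,0,-0.016]},{"trans": [0,0,-0.02]},{"trans": [0,0,-0.02]}]'
python3 steer.py '[{"trans": [0,0,-0.016]},{"trans": [0,0,-0.01]},{"trans": [0,0,-0.006]},{}]'; python3 sc.py .5176 .172
python3 -c "
from h import *
r=ascii_side(260,170,50,70); s=manip.get_state(); a=yaw(s); print(proj(r,s['position']+[.115*np.cos(a),.115*np.sin(a),-.07])-[260,170])"
```

```text
clock: 52.05
position: [0.4782, 0.0394, 0.157]
ee_rot: [-0.005, -0.455, 0.891, -0.008]
contact_force: [0.6, 0.0, -2.7]
width: 0.0141
gripper_force: 117.3
clock: 52.38
position: [0.4794, 0.0402, 0.1893]
ee_rot: [-0.004, -0.455, 0.89, -0.009]
contact_force: [-0.3, -0.3, -2.3]
width: 0.0141
gripper_force: 117.4
TCP [0.4794 0.0402 0.1893] heading 54.1 lip [0.5468 0.1334] sole 0.1183 F [-0.3 -0.3 -2.3] q [-0.05  0.18  1.8  -0.02  1.16 -2.55]
tool dx,dy to target TCP -0.1292 0.0462
...................-..............................
..................................................
............-.....................................
......-...........................................
.....................-............................
.........................-........................
.........-........................................
.....................-............................
.............-....................................
.............-....................................
.............-.......-............................
............-.....................................
.......
[... 2262 characters left out ...]
.........................
..................................................
..................................................
..................................................
..................................................
..................................................
..................................................
..................................................
..................................................
..................................................
..................................................
..................................................
..................................................
..................................................
[26.5 27.5]
```

```bash
python3 steer.py '[{"trans": [0,0,-0.006]},{"trans": [-0.028,0.006,0]},{"trans": [-0.025,0.01,0]},{"trans": [-0.018,0.012,0]},{"trans": [-0.012,0.01,0]}]'
python3 steer.py '[{"trans": [-0.007,0.006,0]},{"trans": [-0.003,0.002,0]},{}]'; python3 sc.py .5176 .172
python3 -c "
from h import *
r=ascii_side(255,165,50,45); s=manip.get_state(); a=yaw(s); print(proj(r,s['position']+[.115*np.cos(a),.115*np.sin(a),-.07])-[255,165])"
```

```text
clock: 52.85
position: [0.4968, 0.1317, 0.1913]
ee_rot: [-0.005, -0.455, 0.89, -0.008]
contact_force: [-0.1, -0.2, -2.2]
width: 0.0147
gripper_force: 117.2
clock: 53.1
position: [0.4957, 0.1431, 0.1915]
ee_rot: [-0.005, -0.456, 0.89, -0.009]
contact_force: [0.1, -0.9, -2.6]
width: 0.015
gripper_force: 117.3
TCP [0.4957 0.1431 0.1915] heading 54.2 lip [0.5629 0.2364] sole 0.1205 F [ 0.1 -0.9 -2.6] q [ 0.16  0.24  1.72 -0.02  1.19 -2.35]
tool dx,dy to target TCP -0.0363 -0.0009
..................................................
......-.......-...................................
..................................................
...........-..............-.......................
......-...........................................
..................................................
..................................................
..................................................
..............-...................................
........-.........................................
..................................................
.............-.......-............................
.......
[... 987 characters left out ...]
..o##ooo#o...............
..............oooooooo.....ooooooo................
..............-oooo-o-............................
..................................................
..................................................
..................................................
..................................................
..................................................
..................................................
..................................................
..................................................
..................................................
..................................................
..................................................
[27.1 22. ]
```

```bash
python3 steer.py '[{"trans": [-0.01,0,0]},{"trans": [-0.018,0,0]},{"trans": [-0.025,0,0]},{"trans": [0.0417,0,0]},{"trans": [0.0417,0,0]}]'
python3 steer.py '[{"trans": [0.0417,0,0]},{"trans": [0.03,0,0]},{"trans": [0.015,0,0]},{}]'; python3 sc.py
python3 -c "
from h import *
r=ascii_side(250,180,60,60); s=manip.get_state(); a=yaw(s); print(proj(r,s['position']+[.115*np.cos(a),.115*np.sin(a),-.07])-[250,180]); ascii_side(125,192,110,75,'top')"
```

```text
clock: 53.57
position: [0.4808, 0.1191, 0.1914]
ee_rot: [-0.005, -0.457, 0.89, -0.009]
contact_force: [0.0, -1.3, -1.5]
width: 0.0146
gripper_force: 117.3
clock: 53.9
position: [0.4255, 0.0455, 0.1941]
ee_rot: [-0.006, -0.453, 0.891, -0.009]
contact_force: [0.4, 0.2, -1.0]
width: 0.0146
gripper_force: 117.5
TCP [0.4255 0.0455 0.1941] heading 53.9 lip [0.4933 0.1385] sole 0.1231 F [ 0.4  0.2 -1. ] q [-0.04  0.1   1.89 -0.02  1.15 -2.54]
...-........................................................
............................................................
............................................................
............................................................
............................................................
............................................................
............................................................
............................................................
............................................................
............................................................
..................................................
[... 10636 characters left out ...]
..................................
..............................................................................................................
..............................................................................................................
..............................................................................................................
..............................................................................................................
..............................................................................................................
..............................................................................................................
```

```bash
python3 steer.py '[{"yaw": 0.124},{"yaw": 0.124},{"yaw": 0.124},{"yaw": 0.124},{"yaw": 0.124}]' >/dev/null
python3 steer.py '[{"yaw": 0.124},{"yaw": 0.124},{"yaw": 0.124},{"yaw": 0.124},{"yaw": 0.124}]' >/dev/null
python3 steer.py '[{"yaw": 0.124},{"yaw": 0.124},{"yaw": 0.124},{"yaw": 0.124},{"yaw": 0.124}]' >/dev/null
python3 steer.py '[{"yaw": 0.124},{"yaw": 0.124},{"yaw": 0.124},{"yaw": 0.124},{"yaw": 0.124}]'
python3 steer.py '[{"yaw": 0.03},{}]'
python3 sc.py .487 -.105; python3 -c "from h import *; ascii_side(125,192,85,65,'top')"
```

```text
clock: 55.67
position: [0.4292, 0.0491, 0.1941]
ee_rot: [0.007, 0.696, 0.718, -0.006]
contact_force: [-0.0, 0.1, -1.2]
width: 0.0145
gripper_force: 117.5
clock: 55.83
position: [0.4291, 0.049, 0.1941]
ee_rot: [0.007, 0.705, 0.709, -0.006]
contact_force: [0.1, -0.5, -2.0]
width: 0.0143
gripper_force: 117.5
TCP [0.4291 0.049  0.1941] heading 270.4 lip [ 0.4298 -0.066 ] sole 0.1231 F [ 0.1 -0.5 -2. ] q [-0.03  0.11  1.88 -0.02  1.15 -0.03]
tool dx,dy to target TCP -0.1543 0.057
.....................................................................................
.....................................................................................
.....................................................................................
......................#..............................................................
..........................#..........................................................
.....................#o##..-.........................................................
....................o--oo..o.........................................................
..................
[... 4269 characters left out ...]
............
.....................................................................................
.....................................................................................
.....................................................................................
.....................................................................................
.....................................................................................
.....................................................................................
.....................................................................................
.....................................................................................
```

```bash
python3 steer.py '[{"trans": [-0.025,0.01,0]},{"trans": [-0.038,0.015,0]},{"trans": [-0.038,0.015,0]},{"trans": [-0.034,0.012,0]},{"trans": [-0.018,0.005,0]}]'
python3 steer.py '[{"trans": [0,0,0.03]},{"trans": [0,0,0.035]},{"trans": [0,0,0.03]},{"trans": [0,0,0.015]},{}]'
python3 steer.py '[{"trans": [0,0,0.004]},{},{}]'; python3 sc.py .487 -.105
```

```text
clock: 56.3
position: [0.4886, -0.1084, 0.1972]
ee_rot: [0.009, 0.705, 0.709, -0.007]
contact_force: [0.3, -0.1, -1.1]
width: 0.0146
gripper_force: 117.5
clock: 56.72
position: [0.4834, -0.1058, 0.0833]
ee_rot: [0.003, 0.705, 0.709, -0.009]
contact_force: [-0.9, 1.0, -1.5]
width: 0.0144
gripper_force: 117.3
clock: 56.97
position: [0.4867, -0.1071, 0.0841]
ee_rot: [0.008, 0.705, 0.709, -0.007]
contact_force: [-0.5, 0.3, -1.5]
width: 0.0145
gripper_force: 117.3
TCP [ 0.4867 -0.1071  0.0841] heading 270.4 lip [ 0.4875 -0.2221] sole 0.0131 F [-0.5  0.3 -1.5] q [-0.34  0.32  1.92 -0.02  0.89 -0.33]
tool dx,dy to target TCP 0.0021 0.0003
```

```bash
python3 steer.py '[{"trans": [0,0,0.007]},{},{}]'
python3 steer.py '[{"trans": [0,0,0.004]},{},{}]'
python3 steer.py '[{"trans": [0,0,0.002]},{},{}]'; python3 sc.py
```

```text
clock: 57.22
position: [0.4853, -0.1069, 0.0762]
ee_rot: [0.007, 0.705, 0.709, -0.007]
contact_force: [0.6, 0.1, -1.2]
width: 0.0143
gripper_force: 117.3
clock: 57.47
position: [0.4852, -0.107, 0.0718]
ee_rot: [0.007, 0.705, 0.709, -0.007]
contact_force: [-0.2, -0.6, -2.1]
width: 0.0142
gripper_force: 117.3
clock: 57.72
position: [0.4853, -0.1071, 0.0698]
ee_rot: [0.007, 0.705, 0.709, -0.007]
contact_force: [0.2, -1.3, -2.3]
width: 0.0141
gripper_force: 117.3
TCP [ 0.4853 -0.1071  0.0698] heading 270.3 lip [ 0.486  -0.2221] sole -0.0012 F [ 0.2 -1.3 -2.3] q [-0.34  0.34  1.94 -0.02  0.86 -0.33]
```

```bash
python3 steer.py '[{"trans": [0,0,0.002]},{},{}]'
python3 steer.py '[{"trans": [0,0,0.002]},{},{}]'
```

```text
clock: 57.97
position: [0.4855, -0.1069, 0.0695]
ee_rot: [0.007, 0.705, 0.709, -0.007]
contact_force: [-2.7, 2.0, 11.2]
width: 0.0145
gripper_force: 119.6
clock: 58.22
position: [0.4855, -0.1066, 0.0692]
ee_rot: [0.007, 0.705, 0.709, -0.007]
contact_force: [-5.2, 6.6, 24.8]
width: 0.0145
gripper_force: 121.6
```

```bash
python3 steer.py '[{"trans": [0,0,-0.003]},{},{},{}]' 0.04 40
python3 steer.py '[{},{},{"trans": [0,0,-0.01]},{"trans": [0,0,-0.03]},{"trans": [0,0,-0.04]}]'
python3 steer.py '[{"trans": [0,0,-0.04]},{"trans": [0,0,-0.03]},{}]'
python3 -c "from h import *; ascii_side(125,192,85,65,'top')
import cv2
r=cam('side'); g=cv2.cvtColor(r['img'],cv2.COLOR_RGB2GRAY); 
for q in [(.4853,-.08,.113),(.4853-.033,-.137,.026),(.4853+.033,-.137,.026),(.486,-.222,0)]: print(proj(r,q))"
```

```text
clock: 58.55
position: [0.4853, -0.1072, 0.0687]
ee_rot: [0.007, 0.705, 0.709, -0.007]
contact_force: [-0.7, -0.1, 0.4]
width: 0.04
gripper_force: 0.0
clock: 58.97
position: [0.4829, -0.1048, 0.1467]
ee_rot: [0.003, 0.705, 0.709, -0.009]
contact_force: [0.6, -0.4, -0.5]
width: 0.0402
gripper_force: 0.0
clock: 59.22
position: [0.4892, -0.1054, 0.2252]
ee_rot: [0.013, 0.705, 0.709, -0.004]
contact_force: [0.8, -1.0, 0.3]
width: 0.0401
gripper_force: 0.0
.....................................................................................
.....................................................................................
.....................................................................................
......................#..............................................................
..........................#..........................................................
.....................#o##.#-.........................................................
....................o--oo..o.........................................................
...................#--....................
[... 4301 characters left out ...]
..............####........................
.....................................................................................
.....................................................................................
.....................................................................................
.....................................................................................
.....................................................................................
.....................................................................................
.....................................................................................
[289.  223.7]
[284.6 261.2]
[306.9 257.8]
[306.2 280.6]
```

```bash
python3 steer.py '[{"trans": [0.025,0,0]},{"trans": [0.04,0,0]},{"trans": [0.04,0,0]},{"trans": [0.04,0,0]},{"trans": [0.04,0,0]}]' 0 40
python3 steer.py '[{"trans": [0.04,-0.005,0]},{"trans": [0.04,-0.005,0]},{"trans": [0.03,-0.005,0]},{"trans": [0.018,-0.004,0]},{}]'
python3 - <<'E'
from h import *
s=manip.get_state(); r=cam("wrist"); print("btn wrist",ray(r,479,214,.06,np.load("T3.npy"))); p=s["position"]; print(p,np.degrees(yaw(s)),s["width"])
T=wristT(s,r)
from scipy.spatial.transform import Rotation as R
w_,x,y,z=s["ee_rot"]; print("tool z",R.from_quat([x,y,z,w_]).as_matrix()[:,2])
print("tip",p+.022*R.from_quat([x,y,z,w_]).as_matrix()[:,2])
E
```

```text
clock: 59.73
position: [0.4828, 0.0822, 0.213]
ee_rot: [0.005, 0.705, 0.709, -0.009]
contact_force: [0.9, 0.6, -0.8]
width: 0.0001
gripper_force: 0.0
clock: 60.15
position: [0.4624, 0.2117, 0.2103]
ee_rot: [0.005, 0.704, 0.711, -0.009]
contact_force: [0.1, 0.5, -0.5]
width: 0.0001
gripper_force: 0.0
btn wrist [0.4732 0.2089 0.06  ]
[0.46237704 0.21170853 0.21029121] -89.42383888123722 7.595420101087908e-05
tool z [-0.00565096 -0.0190859  -0.99980188]
tip [0.46225272 0.21128864 0.18829557]
```

```bash
python3 steer.py '[{"trans": [0,0.008,0.02]},{"trans": [0,0,0.035]},{"trans": [0,0,0.035]},{"trans": [0,0,0.02]},{}]'
python3 steer.py '[{"trans": [0,0,0.008]},{},{}]'
python3 steer.py '[{"trans": [0,0,0.004]},{},{}]'
```

```text
clock: 60.62
position: [0.4685, 0.2037, 0.0975]
ee_rot: [0.004, 0.705, 0.709, -0.013]
contact_force: [-0.9, -0.6, -0.7]
width: 0.0
gripper_force: 0.0
clock: 60.87
position: [0.4734, 0.2061, 0.0955]
ee_rot: [0.007, 0.705, 0.709, -0.007]
contact_force: [-0.7, 0.1, 1.5]
width: 0.0
gripper_force: 0.0
clock: 61.12
position: [0.4728, 0.2064, 0.0914]
ee_rot: [0.007, 0.705, 0.709, -0.007]
contact_force: [0.2, -0.6, 1.0]
width: -0.0004
gripper_force: 0.0
```

```bash
python3 steer.py '[{"trans": [0,0,0.006]},{},{}]'
python3 steer.py '[{"trans": [0,0,0.004]},{},{}]'
python3 steer.py '[{"trans": [0,0,0.003]},{},{}]'
```

```text
clock: 61.37
position: [0.4729, 0.2064, 0.0849]
ee_rot: [0.007, 0.705, 0.709, -0.007]
contact_force: [-0.2, -0.2, 1.6]
width: 0.0001
gripper_force: 1.0
clock: 61.62
position: [0.473, 0.2063, 0.081]
ee_rot: [0.007, 0.705, 0.709, -0.007]
contact_force: [1.2, 0.4, 4.3]
width: 0.0005
gripper_force: 2.1
clock: 61.87
position: [0.4731, 0.2064, 0.0799]
ee_rot: [0.007, 0.705, 0.709, -0.006]
contact_force: [-1.6, 0.5, 16.9]
width: 0.0001
gripper_force: 8.3
```

```bash
python3 steer.py '[{"trans": [0,0,0.001]},{},{}]'
python3 steer.py '[{"trans": [0,0,-0.008]},{"trans": [0,0,-0.01]},{"trans": [0,0,-0.02]},{"trans": [0,0,-0.03]},{"trans": [0,0,-0.04]}]'
python3 steer.py '[{"trans": [0,0,-0.03]},{"trans": [0.03,0,0]},{"trans": [0.04,0,0]},{"trans": [0.04,0,0]},{"trans": [0.04,0,0]}]'
python3 steer.py '[{"trans": [0.04,0,0]},{"trans": [0.03,0,0]},{},{}]'
python3 - <<'E'
from h import *
r=cam("top"); H=cv2.cvtColor(r["img"],cv2.COLOR_RGB2HSV)
m=((H[...,1]>75)&(H[...,0]>12)&(H[...,0]<32)&(H[...,2]>100)).astype(np.uint8); m=cv2.morphologyEx(m,cv2.MORPH_CLOSE,np.ones((4,4)))
n,l,st,ce=cv2.connectedComponentsWithStats(m); print([(int(x[4]),c.round(0).tolist()) for x,c in zip(st,ce) if 25<x[4]<260 and 200<c[1]<350])
X,Y=.4853,-.107
print("pred handle top, rear corners, lip",[proj(r,q).tolist() for q in[(X,Y+.027,.113),(X-.033,Y-.03,.026),(X+.033,Y-.03,.026),(X-.023,Y-.115,0),(X+.023,Y-.115,0)]])
g=cv2.cvtColor(r["img"],cv2.COLOR_RGB2GRAY)
for row in g[250:305,285:380]: print(''.join('#' if x<60 else '+' if x<140 else '.' if x<175 else ' ' for x in row))
E
```

```text
clock: 62.12
position: [0.473, 0.2064, 0.0797]
ee_rot: [0.007, 0.705, 0.709, -0.006]
contact_force: [-4.7, -0.6, 22.2]
width: 0.0004
gripper_force: 11.4
clock: 62.53
position: [0.4699, 0.2072, 0.1832]
ee_rot: [0.005, 0.705, 0.709, -0.011]
contact_force: [0.5, 0.6, 0.9]
width: 0.0
gripper_force: 0.0
clock: 62.95
position: [0.4711, 0.3596, 0.2119]
ee_rot: [0.007, 0.705, 0.709, -0.008]
contact_force: [1.0, -1.1, -0.3]
width: 0.0003
gripper_force: 0.0
clock: 63.28
position: [0.4703, 0.4296, 0.2092]
ee_rot: [0.007, 0.704, 0.71, -0.009]
contact_force: [0.2, -1.3, -0.9]
width: 0.0002
gripper_force: 0.0
[(134, [149.0, 208.0]), (77, [140.0, 228.0]), (184, [184.0, 235.0]), (71, [332.0, 230.0]), (184, [323.0, 245.0]), (76, [20.0, 257.0]), (191, [494.0, 305.0])]
pred handle top, rear corners, lip [[301.2, 269.5], [324.4, 292.2], [327.5, 264.4], [360.3, 293.4], [362.1, 274.3]]
                     ++++++++++++++++++.............................                           
                              ++++++++++++++++++....................                           
                               
[... 4318 characters left out ...]
    ..++++#############+++ +.                                     
           ..                          ..++++####++++++ ++                                     
          +.                                 .... .++++ +++                                    
        ..                                    ..+.+++++ ..+                                    
 .......                                             .+ +                                      
                                 .                    + ++                                     
                                                      + ++                                     
                              .                       + +
```

```bash
python3 - <<'E'
from h import *
r=cam("top"); g=cv2.cvtColor(r["img"],cv2.COLOR_RGB2GRAY)
print([proj(r,q).tolist() for q in [(.3522,-.1775,.005),(.4315,-.1775,.005),(.4315,-.1069,.005),(.3522,-.1069,.005)]])
for row in g[278:345,285:385]: print(''.join('#' if x<60 else '+' if x<140 else '.' if x<175 else ':' if x<192 else ' ' for x in row))
E
```

```text
[[336.8, 337.9], [340.4, 304.0], [310.5, 300.6], [306.7, 334.4]]
     :.::                              :                                                            
        ::                                             :                                            
                                :. ..                                                               
                                   .                                                                
..+++..                                                 ..................:                         
..     ..                                              +++++++++++++++++++++++++                    
         .    :                                      . ++.................::::::                    
          :                                          .:++                                           
           .                                         . ++                                           
           :   :                                     .:.+                                           
                         
[... 4991 characters left out ...]
                                 
++++++..                        :                ::                                                 
+++++++++++++.::.                 :.                                                                
......+++++++++++++++.+:.            ::          :                                                  
.............+.+++++++++++++.+.::.      :        :                                                  
.....................+..+++++++++++++.+.::++                                                        
+++++++.+......................+++++++++++++++. +::                                                 
+++++++++++++++++........................+++++++++++++.+.::.
```

```bash
python3 - <<'E'
from h import *
import h
r=cam("top")
L=[((-46,33,26),(339.5,283)),((-46,-33,26),(340.5,309.5)),((-106,0,111),(314,292))]
from scipy.optimize import least_squares
P=np.array([p for p,_ in L])/1e3; U=np.array([u for _,u in L])
def f(q):
    c,s=np.cos(q[2]),np.sin(q[2]); W=np.c_[q[0]+c*P[:,0]-s*P[:,1],q[1]+s*P[:,0]+c*P[:,1],P[:,2]]
    return (np.array([proj(r,w) for w in W])-U).ravel()
o=least_squares(f,[.45,-.2,-1.57],diff_step=1e-2,x_scale=[.01,.01,.05]); q=o.x; print("scoop",q,np.degrees(q[2]),o.fun.round(1))
c,s=np.cos(q[2]),np.sin(q[2]); print("grip",q[0]-.076*c,q[1]-.076*s)
for n,(x,y) in dict(rearL=(-.046,.033),rearR=(-.046,-.033),lipL=(.04,.023),lipR=(.04,-.023)).items(): print(n,q[0]+c*x-s*y,q[1]+s*x+c*y)
print("panel corners",[ray(r,*p,.005).tolist() for p in[(316,302),(343,311),(304,340),(333,338)]])
E
```

```text
scoop [ 0.45290912 -0.219223   -1.44397368] -82.73359754636428 [ 0.  -0.9 -0.3  0.9  0.3  0. ]
grip 0.4432964158865408 -0.1438333686890984
rearL 0.4798258742253724 -0.1694184947093385
rearR 0.4143559346667748 -0.1777663695403106
lipL 0.4807837202841243 -0.25599263941159783
lipR 0.43515315634934415 -0.26181085520288144
panel corners [[0.4297, -0.1201, 0.005], [0.4159, -0.1854, 0.005], [0.3388, -0.1023, 0.005], [0.351, -0.1686, 0.005]]
```

```bash
python3 steer.py '[{"trans": [-0.03,0,0]},{"trans": [-0.04,0,0]},{"trans": [-0.04,0,0]},{"trans": [-0.04,0,0]},{"trans": [-0.04,0,0]}]' 0.06 120 >/dev/null
python3 steer.py '[{"trans": [-0.04,-0.004,0]},{"trans": [-0.04,-0.004,0]},{"trans": [-0.04,-0.004,0]},{"trans": [-0.04,-0.004,0]},{"trans": [-0.04,-0.004,0]}]' >/dev/null
python3 steer.py '[{"trans": [-0.04,-0.004,0]},{"trans": [-0.04,-0.004,0]},{"trans": [-0.03,-0.004,0]},{"trans": [-0.015,0,0]},{"yaw": -0.115}]'
python3 steer.py '[{},{}]'
cat > sc2.py <<'E'
from h import *
X,Y,A=.4433,-.1438,np.radians(-82.7); c,n=np.cos(A),np.sin(A)
s=manip.get_state(); r=cam("wrist"); T=wristT(s,r); print(s["position"],np.degrees(yaw(s)))
f=lambda x,y,z: proj(r,(X+c*x-n*y,Y+n*x+c*y,z),T)
p=f(-.027,0,.113); print("handle top",p,"rear corners",f(.03,.033,.026),f(.03,-.033,.026))
u,v=p.astype(int); u0=max(u-75,0); v0=max(v-30,0); print("origin",u0,v0)
g=cv2.cvtColor(r["img"],cv2.COLOR_RGB2GRAY)
for row in g[v0:v0+75:3,u0:u0+150:2]: print(''.join('#' if x<40 else '+' if x<100 else '.' if x<160 else ' ' for x in row))
E
python3 sc2.py
```

```text
clock: 64.68
position: [0.441, -0.0907, 0.221]
ee_rot: [0.007, 0.665, 0.747, -0.008]
contact_force: [-0.3, 0.6, -0.1]
width: 0.06
gripper_force: 0.0
clock: 64.85
position: [0.4412, -0.0871, 0.2207]
ee_rot: [0.006, 0.665, 0.747, -0.008]
contact_force: [-0.3, -0.2, 0.4]
width: 0.0601
gripper_force: 0.0
[ 0.44122453 -0.0871168   0.22074482] -83.35366916756372
handle top [306.1 288. ] rear corners [349.8 302.2] [268.9 303. ]
origin 231 258
++++++++++++++.+++.++..                                                    
+++++++++++++.+++.+.+..    .                                               
++++++++++++++++++...                                                      
++++++++++++.++++++++                                                      
+++++++++++++++++...                                                       
+++++++++++++++++++.                                                       
#+++++++++++++++++.     .       +++++++++++.                               
####+++++++++++++              +++++++++++++                               
###+#++#+++++++..      .       +++++++++++++.       
[... 523 characters left out ...]
               .                
..+.++.     .        ++++++++++++.+++...+++              .+                
+++..+.     .        ++++++.++++.+.+++.++++.+..          .+                
+++++..     .        +++.+.+++++..+++....++.++.+...      .+                
++++.+.     .        ++. +   ..+.+.......+++.....++..+   .+                
++++++.    ..        +++ .       ........++.++.+.........++                
+++..+.    .         .++ .          .....+..+..+......+..++                
++++.+.    .         .++ .               ....+....+.....+++                
+++++.     .         .++ .                    ..........+++                
++++..     .          ++ .                        .......++
```

```bash
python3 steer.py '[{"trans": [-0.022,-0.002,0]},{"trans": [-0.025,-0.001,0.01]},{"trans": [-0.008,0,0.035]},{"trans": [0,0,0.035]},{"trans": [0,0,0.035]}]' 0.06 120
python3 steer.py '[{"trans": [0,0,0.025]},{"trans": [0,0,0.01]},{},{}]'; python3 sc.py .443 -.144
```

```text
clock: 65.32
position: [0.4463, -0.1439, 0.1061]
ee_rot: [0.007, 0.664, 0.748, -0.007]
contact_force: [0.9, -0.5, -1.1]
width: 0.06
gripper_force: 0.0
clock: 65.65
position: [0.4457, -0.1437, 0.0715]
ee_rot: [0.006, 0.663, 0.748, -0.008]
contact_force: [0.3, -0.2, -0.2]
width: 0.0601
gripper_force: 0.0
TCP [ 0.4457 -0.1437  0.0715] heading 276.9 lip [ 0.4595 -0.2579] sole 0.0005 F [ 0.3 -0.2 -0.2] q [-0.45  0.3   1.99 -0.02  0.84 -0.55]
tool dx,dy to target TCP 0.0 -0.0027
```

```bash
python3 steer.py '[{"trans": [0,-0.001,0]},{},{},{},{}]' 0 120
python3 steer.py '[{},{},{},{}]'
python3 steer.py '[{"trans": [0,0,-0.01]},{"trans": [0,0,-0.02]},{"trans": [0,0.015,-0.01]},{"trans": [0,0.02,0]},{"trans": [0,0.007,0]}]'
python3 steer.py '[{"trans": [0,0,0.015]},{"trans": [0,0,0.012]},{"trans": [0,0,0.004]},{},{}]'; python3 sc.py
```

```text
clock: 66.07
position: [0.4454, -0.1445, 0.073]
ee_rot: [0.007, 0.663, 0.748, -0.007]
contact_force: [-0.8, 1.2, 5.9]
width: 0.0139
gripper_force: 116.9
clock: 66.4
position: [0.4454, -0.1445, 0.073]
ee_rot: [0.007, 0.663, 0.748, -0.007]
contact_force: [-0.1, 1.0, 6.0]
width: 0.014
gripper_force: 116.9
clock: 66.82
position: [0.4898, -0.1391, 0.1131]
ee_rot: [0.009, 0.663, 0.748, -0.006]
contact_force: [1.0, -0.1, -1.9]
width: 0.0143
gripper_force: 117.3
clock: 67.23
position: [0.4861, -0.1391, 0.0804]
ee_rot: [0.006, 0.663, 0.748, -0.008]
contact_force: [0.2, 0.2, -1.5]
width: 0.0137
gripper_force: 117.4
TCP [ 0.4861 -0.1391  0.0804] heading 276.9 lip [ 0.5    -0.2533] sole 0.0094 F [ 0.2  0.2 -1.5] q [-0.4   0.33  1.91 -0.02  0.9  -0.51]
```

```bash
python3 steer.py '[{"trans": [0,0,0.006]},{},{}]' | grep -E 'pos|contact'
python3 steer.py '[{"trans": [0,0,0.002]},{},{}]'| grep -E 'pos|contact'
python3 steer.py '[{"trans": [0,0,0.001]},{},{}]'| grep -E 'pos|contact'
```

```text
position: [0.4864, -0.1393, 0.0746]
contact_force: [0.8, -0.2, -1.6]
position: [0.487, -0.1395, 0.0731]
contact_force: [0.2, 0.4, 1.6]
position: [0.487, -0.1394, 0.0729]
contact_force: [-1.2, 1.7, 9.4]
```

```bash
python3 steer.py '[{"trans": [0,0,-0.001]},{},{},{},{}]' 0.04 40
python3 steer.py '[{"trans": [0,0,-0.01]},{"trans": [0,0,-0.03]},{"trans": [0,0,-0.04]},{"trans": [0,0,-0.04]},{"trans": [0,0,-0.02]}]'
python3 steer.py '[{"trans": [0.03,0,0]},{"trans": [0.04,0,0]},{"trans": [0.04,0,0]},{"trans": [0.04,0,0]},{"trans": [0.04,0,0]}]' 0 40
python3 steer.py '[{"trans": [0.04,0,0]},{"trans": [0.04,0,0]},{"trans": [0.04,0,0]},{"trans": [0.03,0,0]},{"trans": [0.01,0,0]}]'
python3 sc.py .472 .211
python3 - <<'E'
from h import *
r=cam("top"); g=cv2.cvtColor(r["img"],cv2.COLOR_RGB2GRAY)
X,Y,A=.487,-.1394,np.radians(-83.1); c,n=np.cos(A),np.sin(A)
f=lambda x,y,z: (proj(r,(X+c*x-n*y,Y+n*x+c*y,z))-[285,262]).tolist()
print("handle top",f(-.03,0,.111),"rear",f(.03,.033,.026),f(.03,-.033,.026))
for row in g[262:345:2,285:385]: print(''.join('#' if x<60 else '+' if x<140 else '.' if x<175 else ':' if x<192 else ' ' for x in row))
E
```

```text
clock: 68.4
position: [0.4865, -0.1394, 0.0723]
ee_rot: [0.006, 0.663, 0.748, -0.008]
contact_force: [-0.1, -0.1, 0.4]
width: 0.04
gripper_force: 0.0
clock: 68.82
position: [0.4885, -0.1373, 0.2179]
ee_rot: [0.01, 0.663, 0.748, -0.006]
contact_force: [-0.1, -0.0, 0.2]
width: 0.0402
gripper_force: 0.0
clock: 69.23
position: [0.4632, 0.0535, 0.2097]
ee_rot: [0.007, 0.663, 0.748, -0.007]
contact_force: [0.6, -0.1, 0.1]
width: -0.0001
gripper_force: 0.0
clock: 69.65
position: [0.4436, 0.2146, 0.2064]
ee_rot: [0.006, 0.662, 0.75, -0.007]
contact_force: [-0.5, 0.2, -0.2]
width: 0.0001
gripper_force: 0.0
TCP [0.4436 0.2146 0.2064] heading 277.1 lip [0.4579 0.1005] sole 0.1354 F [-0.5  0.2 -0.2] q [ 0.32  0.19  1.75 -0.02  1.21  0.2 ]
tool dx,dy to target TCP -0.0071 0.0277
handle top [29.600000000000023, 10.0] rear [54.60000000000002, 1.6000000000000227] [55.10000000000002, 29.600000000000023]
                                                                                                    
                                                      ...............                              
[... 3301 characters left out ...]
                                 
                                             :++++++:                                               
 .....................:                      +++++++                                                
...........................:                +++++++                                                 
++++++.+.........................               :....                                               
......+++++++++++++++++.+.............           ....                                               
........................++++++++++++++++.++     ......                                              
+++++++++++++++++........................+++++++++++++.+.::.
```

```bash
python3 steer.py '[{"trans": [-0.003,0.014,0]},{"trans": [-0.002,0.014,0.025]},{"trans": [0,0.001,0.035]},{"trans": [0,0,0.035]},{"trans": [0,0,0.012]}]'
python3 steer.py '[{"trans": [0,0,0.003]},{},{}]'; python3 sc.py .4725 .2075
```

```text
clock: 70.12
position: [0.4728, 0.2039, 0.0948]
ee_rot: [0.005, 0.664, 0.748, -0.011]
contact_force: [-1.4, -0.1, -0.2]
width: 0.0001
gripper_force: 0.0
clock: 70.37
position: [0.4756, 0.2062, 0.0967]
ee_rot: [0.007, 0.664, 0.748, -0.007]
contact_force: [0.8, 0.1, 0.8]
width: 0.0001
gripper_force: 0.0
TCP [0.4756 0.2062 0.0967] heading 276.8 lip [0.4893 0.092 ] sole 0.0257 F [0.8 0.1 0.8] q [ 0.29  0.33  1.85 -0.02  0.96  0.18]
tool dx,dy to target TCP 0.0017 -0.0029
```

```bash
python3 steer.py '[{"trans": [0,-0.003,0.007]},{"trans": [0,0,0.005]},{},{}]' | grep -E 'pos|contact'
python3 steer.py '[{"trans": [0,0,0.003]},{"trans": [0,0,0.002]},{},{}]'| grep -E 'pos|contact'
python3 steer.py '[{"trans": [0,0,0.002]},{},{}]'| grep -E 'pos|contact'
```

```text
position: [0.4713, 0.2064, 0.0844]
contact_force: [0.5, -1.0, 2.9]
position: [0.4714, 0.2065, 0.08]
contact_force: [-1.1, -2.4, 8.9]
position: [0.4715, 0.2065, 0.0797]
contact_force: [-3.9, -1.7, 22.6]
```

Bottomed (22 N, full 6 mm). Release, retreat, final check.

```bash
python3 steer.py '[{"trans": [0,0,-0.008]},{"trans": [0,0,-0.01]},{"trans": [0,0,-0.03]},{"trans": [0,0,-0.04]},{"trans": [0,0,-0.04]}]' | grep -E 'pos|contact'
python3 steer.py '[{"trans": [0.04,0,0]},{"trans": [0.04,0,0]},{"trans": [0.04,0,0]},{"trans": [0.04,0,0]},{"trans": [0.03,0,0]}]'| grep -E 'clock|pos'
python3 steer.py '[{},{},{}]'| grep -E 'contact'
python3 - <<'E'
from h import *
r=cam("top"); g=cv2.cvtColor(r["img"],cv2.COLOR_RGB2GRAY)
for row in g[262:345:3,285:385]: print(''.join('#' if x<60 else '+' if x<140 else '.' if x<175 else ':' if x<192 else ' ' for x in row))
ascii_side(125,192,75,60,"top"); ascii_side(405,240,110,75,"top")
E
```

```text
position: [0.4695, 0.2089, 0.2052]
contact_force: [1.0, 0.2, -0.4]
clock: 72.12
position: [0.4468, 0.4006, 0.2009]
contact_force: [-0.0, 0.3, -0.1]
                                                                                                    
                                                     : +++++++++++++++++++....                      
                              :..:                   . +                                            
           :                #############+..         . ++                                           
         :                  #######################+++ +:                                           
      ::.                        .++################++ +++                                          
                                :. ..       ..+++.++++ ++.                                          
..     ..                                           :.:++                                           
           .                                         .:.+                                           
                                           
[... 14060 characters left out ...]
....-oo#.#o########...............
.................................................................................ooo#.#o###o###...............
...................................................................................ooo#####o##................
....................................................................................oooo####..................
..............................................................................................................
..............................................................................................................
..............................................................................................................
```

All eight nuts are in the pan, the tray is empty, and the scoop and panel lie clear.

```bash
python3 -c "
from rig import manip
print(manip.sign_off())"
```

```text
the job is handed in; nothing more can be done
None
```

The job is handed in at about 72 s: the panel lies flat, all eight nuts are in the pan (two spilled beside the scale and were recovered, one by hand, one with the scoop), the scoop stands upright clear of the tray, and the button was pressed fully and released twice, because the scoop was found shifted against the panel after the first press and I re-stood it.

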